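# Empty an insert bin of hex nuts from the organiser

## Robot

A 7-joint arm with a two-finger parallel gripper is mounted at the origin on the work surface. World frame = base frame: x ahead of the robot, y to its left, z up, the work surface at z = 0. Lengths are in m, angles in rad, forces in N, time in s.
With the tool pointing down it reaches from about 0.425 to 0.925 m from the base axis. Payload 6.8 kg.
Tool frame: the origin (TCP) lies at the very end of the fingers, on their centre line; the grasp point (between the pads) lies 19 mm behind it; z points along the fingers, y is the direction in which the jaws open and shut (so a half turn about z gives the same grasp; the last joint's range is limited). The gripper opens to 88 mm and grips with 3 to 60 N. Pads are 20 mm wide; open, the fingers measure 115 mm over their backs; the gripper's body (75 mm by 178 mm) begins 61 mm behind the grasp point.
Start: joints at [-1.364, 0.477, 0.022, 1.555, -0.011, 1.109, -0.083], TCP at [0.209, 0.642, 0.187] pointing down, gripper open.
Joint ranges: [-2.96, 2.96], [-0.34, 2.1], [-1.41, 1.46], [0.24, 2.44], [-1.37, 4.51], [0.17, 1.92], [-2.96, 2.96]. Speed limits (rad/s): [2.39, 2.39, 3.14, 3.14, 3.14, 3.14, 3.14].

## Interface

Orientations are given as a unit quaternion [w, x, y, z].
In Python, from plant import r gives the robot as it stands.
- The arm moves only by the tool drive_tool, never from a script. Its argument "targets" is a list of rows, each an object of numbers: "dx", "dy", "dz": the shift along the world's x, y, z in cm; "wx", "wy", "wz": the turn, a rotation vector about the world's x, y, z in rad; "fingers": the opening, from -1 (shut) to 1 (fully open), so that 0 is half open. In form: [{"dx": .., "dy": .., "dz": .., "wx": .., "wy": .., "wz": .., "fingers": ..}, ...]. A call has 1 to 8 rows; each row is the pose to reach, as a shift and turn from the pose commanded when the call began; what a row does not reach only later rows make up. A row lasts 1/10 s, in which the tool goes at most 50 mm and 8.59 degrees, less where a joint would pass 70% of its speed; a pose out of reach is approached as far as the arm can. A call with a gripper value outside its range is refused whole. The fingers move at their own pace and stop on an object; "squeeze" is the grip in N (left out, the last holds). Time passes only in rows, so rows that repeat a pose let the fingers close. It gives the time, the measured TCP pose, the force and the opening at its end, in the units of the state.
- r.read_state(): the state, without advancing time (a new reading comes with each control period).
- r.capture(name): name is "side" or "top" or "wrist"; returns a dict with "color" (400x640x3 uint8, red, green, blue), "range_z" (400x640 float32, m along the optical axis (not along the pixel's ray), 0 where there is no reading), "fov_y" (degrees; the focal length in pixels is half the picture's height over the tangent of half this angle, whatever the lens; pixels are square), "cx", "cy" (the principal point, pixels), "camera_from_world" (4x4, takes a point from world to camera coordinates); the wrist camera has in their place "T_tool_cam" (4x4, takes a point from camera to tool coordinates, whose origin is the TCP and whose axes are the flange's). Camera axes: x right, y down, z forward; pixel columns grow to the right and rows downward; lengths in m; the calibration is good to about 2 mm. A picture is of the moment at which its call begins: read the wrist's pose just before it.
- r.close_job(): hands the job in, once; it reports no verdict.
Trained networks look in a picture, given as the dict that the camera call returned (one of the last four; its "shot" number tells which), for a name from the list of things; names that differ only in an ending like _2 or _b are one class to them, and where a whole thing is asked for, a point or a joint stands for the part that bears it (a point fixed in the world has none). Each returns a list of dicts, best first, with "p" (0 to 1); they miss things now and then, are a little off and sometimes report something else, mostly with a low value. They report only what shows in the picture. A call takes as long as a camera call. They do not tell look-alikes from the thing itself.
- r.boxes_of(picture, name): "position" ([x, y, z] in m, in the coordinates of the camera as it stood for that picture, good to about 4 mm: the middle of the surface that is visible of it).
- r.regions_of(picture, name): "region" (400x640 bool, what is visible of it).
- r.pinpoint(picture, name): "position" ([x, y, z] in m, in the coordinates of the camera as it stood for that picture, good to about 4 mm: a listed point, or the origin of a listed thing).
The state is a dict: "time": time; "q": joint angles; "joint_velocities": joint speeds; "effort": joint torques, N m; "tcp_pos": TCP position; "tool_rot": TCP orientation; "force": force on the tool from outside, world axes, zero at the start; "wrist_torque": the same for the moment, N m; "opening": finger opening in m.
Only numpy, scipy, OpenCV 4.12 (cv2) and the standard library are available. Lean on these libraries where they do the work, as an engineer would, in place of code of your own. Each camera call takes 0.05 s, during which the arm holds its last target.

## Task

Slide the organiser's retaining bar fully open, lift the insert bin that holds the two big hex nuts straight up out of the frame, and tip it over the empty cardboard tray so that both nuts end up in that tray. Then set the emptied bin back down fully home in its own cell, and leave the retaining bar open. Leave the other bins and everything else on the table where they are.

Things in the scene. Friction and masses are not known exactly. Their poses are not given: they have to be found in the camera images.
- frame: dark steel organiser frame, fixed, 146 (x) x 220 (y) mm, walls 30 mm high, floor 3 mm. Origin: under its centre, on the table; z up; front is -x (roughly towards the robot). Three cells along y, centred at y = -70, 0, +70 mm and x = 0, each 134 x 60 mm inside: a bin has 2 mm of play on each side. Walls between cells 10 mm, front and back walls 6 mm.
- keeper (a joint): steel retaining bar across the front rims of all three bins (246 mm along the frame's y, 18 mm wide, top 47 mm above the table); slides level to the frame's front (-x). 0 = shut (starts within 5 mm of that), 0.035 m = end stop, fully open. While shut it keeps the bins in. About 1.5 N of friction; stays where it is left.
- keeper_knob (a point): centre of the upright black grip on the middle of the retaining bar; the grip is 14 mm (frame's x) x 22 mm (frame's y), 34 mm tall, from 47 to 81 mm above the table; moves with the bar
- hexbin_center (a point): centre (18 mm above its underside) of the insert bin with the two big hex nuts, in any of the cells: grey plastic, 130 (x) x 56 (y) x 36 mm, walls 3 mm, 0.1 kg, axes as the frame's, rim 39 mm above the table. Smooth inside: flat floor at the back, then a 24 degree ramp up to the front (-x) rim, over which the contents slide out; tipped forward by 55 to 60 degrees it empties.
- hexbin_tab (a point): grip point on that bin's upright tab at the middle of its back wall, 59 mm behind (+x) and 38 mm above the bin's centre; the tab is 12 mm (bin's x) x 24 mm (bin's y) and rises 40 mm above the rim. This point is 20 mm above the rim and 20 mm below the tab's top.
- nut_a_center (a point): centre of a loose steel hex coupling nut, 24 mm across flats, 40 mm long (its y axis), 90 g; starts lying in the hex-nut bin
- nut_b_center (a point): centre of the other equal nut, beside it
- tray: the empty white cardboard tray, fixed, 160 (its x) x 190 (its y) mm outside, 40 mm high, walls and floor 4 mm; origin under its centre, on the table. It and the organiser lie left and right of the table's middle, either way round. (The two white trays full of hammers and screwdrivers, up to 160 mm high, beyond x = 0.7 m, are only bystanders.)
- screwbin_center (a point): centre of an equal insert bin full of brass screws, in another cell; leave in place
- washerbin_center (a point): centre of an equal insert bin full of washers, in another cell; leave in place
- oil_can: plain aluminium can, 60 mm across, 90 mm tall, loose; origin under its centre; leave alone
- wrench: loose steel wrench lying on the table; leave alone
- driver: loose screwdriver with a wooden handle lying on the table; leave alone
- tape_roll: loose black roll of tape, 52 mm across, 18 mm tall, lying flat between the organiser and the tray; leave alone
- wood_block: loose wooden block 50 x 90 x 35 mm; leave alone
Not all that is in view belongs to the job. Leave any blue or orange look-alike of the part that bears nut_b_center alone.

How it is judged:
On the way, in this order (a step that is already met when the one before it is completed fails the run):
1. the retaining bar is slid open (25 mm or more) (value of joint keeper above 0.025 m), for 0.2 s.
2. the hex-nut bin is lifted clear above the frame, upright (within 17 degrees), nuts still in it (height (world z) of hexbin_center above 0.07 m and angle between hexbin_center's own z axis and vertical below 0.3 rad and distance between each of nut_a_center, nut_b_center and hexbin_center below 0.075 m), for 0.1 s.
3. the bin is tipped above the tray by 29 degrees or more (angle between hexbin_center's own z axis and vertical above 0.5 rad and horizontal distance between hexbin_center and tray below 0.18 m).
4. both nuts are in the tray (x of nut_a_center in the frame of tray between -0.076 and 0.076 m and y of nut_a_center in the frame of tray between -0.091 and 0.091 m and z of each of nut_a_center, nut_b_center in the frame of tray below 0.055 m and x of nut_b_center in the frame of tray between -0.076 and 0.076 m and y of nut_b_center in the frame of tray between -0.091 and 0.091 m), for 0.1 s.
At the end, for the whole second after the job is handed in: Both nuts lie at rest inside the tray's walls; the hex-nut bin is released and at rest back in its own cell, within 8 mm of where it started and within 5 degrees of upright; the retaining bar is still open by more than 22 mm; the other two bins are within 10 mm of their starts (all of step 4 and distance of hexbin_center from where it was at the start of the episode below 0.008 m and angle between hexbin_center's own z axis and vertical below 0.08 rad and value of joint keeper above 0.022 m and linear speed of hexbin below 0.02 m/s and linear speed of each of nut_a, nut_b below 0.03 m/s and distance of each of screwbin_center, washerbin_center from where it was at the start of the episode below 0.01 m); the robot touches nothing.
It fails at once if the hex-nut bin is tipped over 23 degrees while still down in the frame (angle between hexbin_center's own z axis and vertical above 0.4 rad and height (world z) of hexbin_center below 0.055 m and horizontal distance between hexbin_center and frame below 0.11 m).
It fails at once if another bin is pulled out or shifted by more than 20 mm (distance of any of screwbin_center, washerbin_center from where it was at the start of the episode above 0.02 m).
It fails at once if a bystander is shifted by more than 30 mm (distance of any of oil_can, wrench, driver, tape_roll, wood_block from where it was at the start of the episode above 0.03 m).
It also fails if it takes over 67 s, if anything falls off the work surface, if the arm or the gripper's body presses on something with over 40 N, if the wrist force passes 120 N, or if a joint passes its speed limit or range.

## Working session

There is one attempt and no reset: what is moved stays moved. The work goes in short steps, Python scripts to look and compute and a tool call to move; the robot and the scene stay as the last step left them, time stands still between calls to the robot, and variables do not carry over. Pictures are saved under pics/ and viewed, and the job is handed in when it is done.

Besides the shell and the picture viewer there is one more tool, called in YAML: its name, and indented under it one key for each argument. drive_tool: Moves the arm, as the interface text tells. Its arguments: {"type":"object","properties":{"targets":{"type":"array","items":{"type":"object","properties":{"dx":{"type":"number"},"dy":{"type":"number"},"dz":{"type":"number"},"wx":{"type":"number"},"wy":{"type":"number"},"wz":{"type":"number"},"fingers":{"type":"number"}}}},"squeeze":{"type":"number"}},"required":["targets"]}

```bash
mkdir -p pics; ls
cat > h.py <<'E'
import numpy as np, cv2
from plant import r
def K(p):
    f=200/np.tan(np.radians(p["fov_y"])/2); return f,p["cx"],p["cy"]
def w(p,c):
    return (np.linalg.inv(np.array(p["camera_from_world"]))@np.r_[c,1])[:3]
def px(p,c):
    f,cx,cy=K(p); return (cx+f*c[0]/c[2],cy+f*c[1]/c[2])
def cloud(p):
    f,cx,cy=K(p); z=p["range_z"]; v,u=np.mgrid[:400,:640]
    c=np.stack([(u-cx)*z/f,(v-cy)*z/f,z,np.ones_like(z)],-1)
    return (c@np.linalg.inv(np.array(p["camera_from_world"])).T)[...,:3]
E
python3 - <<'E'
from h import *
s=r.read_state(); print({k:np.round(v,3) for k,v in s.items()})
for n in ["side","top"]:
    p=r.capture(n); cv2.imwrite(f"pics/{n}0.png",p["color"][...,::-1]); np.save(f"{n}0.npy",p,allow_pickle=True)
    for t in ["frame","keeper_knob","hexbin_center","hexbin_tab","nut_a_center","tray","screwbin_center","washerbin_center","oil_can","tape_roll","wood_block","wrench","driver"]:
        for d in r.pinpoint(p,t)[:3]: print(n,t,round(d["p"],2),np.round(w(p,d["position"]),3),np.round(px(p,d["position"]),0))
E
```

```text
pics
{'time': np.float64(0.0), 'q': array([-1.364,  0.478,  0.022,  1.556, -0.011,  1.109, -0.083]), 'joint_velocities': array([ 0.   ,  0.001, -0.001, -0.001, -0.002, -0.   ,  0.001]), 'effort': array([-1.0000e-03, -5.8285e+01,  1.5340e+00, -2.7262e+01, -5.4000e-02,
        1.7000e-02,  0.0000e+00]), 'tcp_pos': array([0.209, 0.641, 0.186]), 'tool_rot': array([-0.   ,  0.157,  0.988, -0.001]), 'force': array([ 0.92 ,  0.099, -0.021]), 'wrist_torque': array([ 0.009,  0.018, -0.008]), 'opening': np.float64(0.088)}
side frame 0.89 [ 0.562 -0.23  -0.   ] [367. 292.]
side keeper_knob 0.76 [ 0.496 -0.228  0.064] [345. 287.]
side hexbin_center 0.65 [ 0.559 -0.297  0.021] [378. 311.]
side hexbin_center 0.45 [ 0.528 -0.003  0.001] [323. 228.]
side hexbin_center 0.23 [0.776 0.008 0.004] [398. 202.]
side hexbin_tab 0.68 [ 0.575 -0.297  0.017] [384. 310.]
side nut_a_center 0.65 [ 0.608 -0.298  0.018] [397. 306.]
side tray 0.59 [ 0.556  0.211 -0.004] [308. 177.]
side screwbin_center 0.77 [ 0.564 -0.157  0.021] [357. 264.]
side washerbin_center 0.74 [ 0.558 -0.231  0.02 ] [367. 289.]
side washerbi
[... 580 characters left out ...]
per_knob 0.94 [ 0.499 -0.221  0.066] [415. 207.]
top hexbin_center 0.56 [ 0.558 -0.295  0.021] [438. 188.]
top hexbin_tab 0.79 [ 0.621 -0.3    0.057] [443. 163.]
top nut_a_center 0.65 [ 0.607 -0.299  0.02 ] [439. 171.]
top tray 0.65 [ 0.552  0.215 -0.   ] [255. 189.]
top screwbin_center 0.56 [ 0.565 -0.154  0.02 ] [387. 185.]
top screwbin_center 0.3 [ 0.501 -0.223  0.065] [416. 207.]
top washerbin_center 0.87 [ 0.565 -0.228  0.026] [414. 185.]
top oil_can 0.7 [0.78  0.014 0.002] [327. 113.]
top tape_roll 0.47 [ 0.534 -0.002  0.004] [332. 197.]
top wood_block 0.94 [0.42  0.522 0.002] [143. 235.]
top wrench 0.81 [ 0.26  -0.269  0.001] [430. 298.]
top driver 0.69 [0.31  0.258 0.002] [236. 277.]
```

View pics/side0.png

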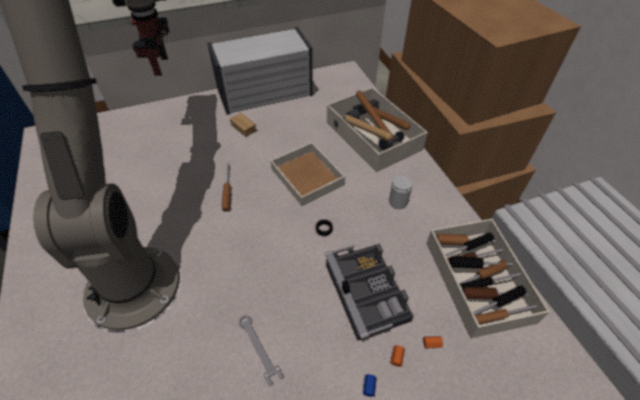

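View pics/top0.png

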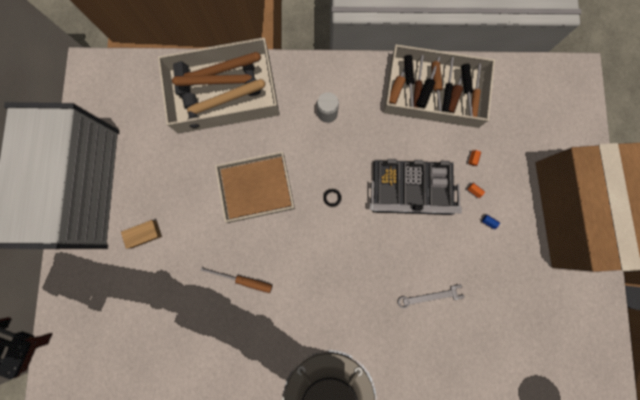

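Run:
```python
from h import *
for n,b in [("top",(140,225,360,470)),("side",(230,340,310,430))]:
    p=np.load(f"{n}0.npy",allow_pickle=True).item()
    c=p["color"][b[0]:b[1],b[2]:b[3],::-1]
    cv2.imwrite(f"pics/{n}crop.png",cv2.resize(c,None,fx=5,fy=5,interpolation=cv2.INTER_CUBIC))
    C=cloud(p)
    x,y,z=C[...,0],C[...,1],C[...,2]
    def blob(name,m):
        q=C[m]; 
        if len(q)<5: print(n,name,len(q));return
        rect=cv2.minAreaRect((q[:,:2]*1000).astype(np.float32)); print(n,name,len(q),np.round(q.mean(0),4),np.round(rect[0],1),np.round(rect[1],1),round(rect[2],1))
    org=(x>.45)&(x<.7)&(y>-.4)&(y<-.08)
    blob("knob",org&(x<.53)&(z>.07)&(z<.09))
    for k,yy in [("tabL",-.297),("tabM",-.229),("tabR",-.156)]:
        blob(k,org&(x>.58)&(abs(y-yy)<.03)&(z>.068)&(z<.09))
    blob("bar",org&(x<.55)&(z>.042)&(z<.052))
    blob("tray",(abs(x-.555)<.13)&(abs(y-.213)<.14)&(z>.034)&(z<.046))
```

```text
top knob 52 [ 0.4977 -0.2239  0.0789] [ 498. -224.] [20.2 13. ] 88.8
top tabL 49 [ 0.617  -0.2966  0.0771] [ 617.2 -297.4] [11.1 24.5] 0.7
top tabM 48 [ 0.6186 -0.2265  0.0774] [ 618.6 -227. ] [11.  22.7] 1.2
top tabR 48 [ 0.6204 -0.1577  0.077 ] [ 620.6 -157.8] [11.4 23.5] 0.0
top bar 631 [ 0.5012 -0.2248  0.0465] [ 518.4 -225.1] [ 62.8 244.3] 0.1
top tray 448 [0.5542 0.2176 0.0391] [554.5 212.5] [161.3 190.7] 12.8
side knob 64 [ 0.4956 -0.2296  0.0789] [ 496.2 -228.1] [13.5 22.7] 2.8
side tabL 64 [ 0.6148 -0.301   0.077 ] [ 615.8 -299.9] [12.5 24.4] 6.2
side tabM 59 [ 0.6166 -0.2318  0.0766] [ 617.8 -230.3] [23.6 12.8] 89.7
side tabR 55 [ 0.6177 -0.1617  0.0766] [ 618.8 -161.5] [25.7 12.9] 87.9
side bar 714 [ 0.4998 -0.2405  0.0465] [ 517.5 -227.2] [247.8  63.4] 89.7
side tray 364 [0.5519 0.205  0.038 ] [552.1 210.8] [162.4 197.2] 12.4
```

View crops.

View pics/topcrop.png

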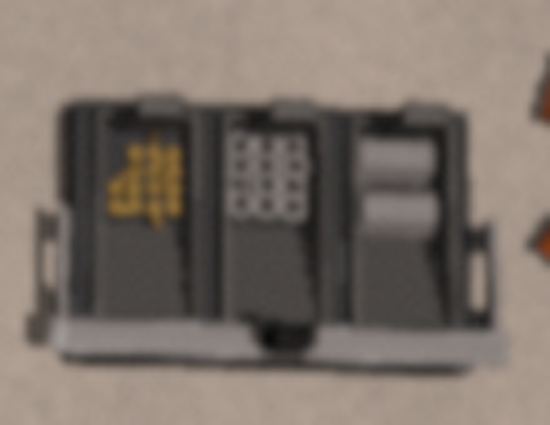

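View pics/sidecrop.png

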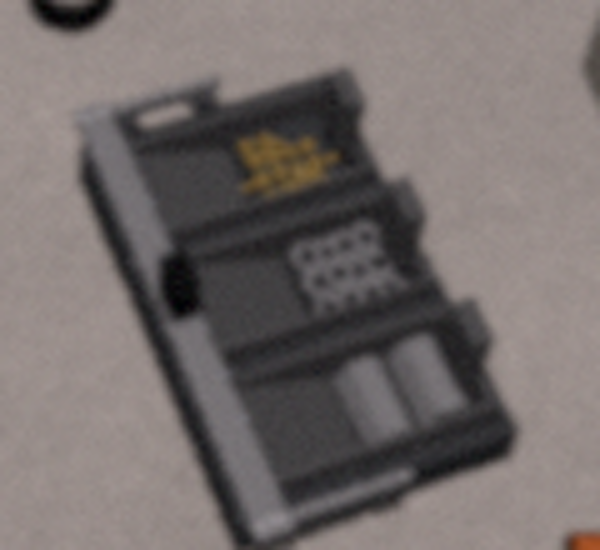

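The bin holding the two grey nuts is the rightmost one (top picture ~440,172, y≈-0.30). Brass screws are at 388,178 and washers at 414,175. The orange and blue cylinders on the open table (475,157; 476,190; 490,221) are look-alikes, so I'll leave them alone. The tray is at 255,188. I'll go towards the tray first and test the pouring tilt in free air.

drive_tool:
  targets:
    - {"dx":39,"dy":-42,"dz":5,"wz":-1.03,"fingers":0}
    - {"dx":39,"dy":-42,"dz":5,"wz":-1.03,"fingers":0}
    - {"dx":39,"dy":-42,"dz":5,"wz":-1.03,"fingers":0}
    - {"dx":39,"dy":-42,"dz":5,"wz":-1.03,"fingers":0}
    - {"dx":39,"dy":-42,"dz":5,"wz":-1.03,"fingers":0}
    - {"dx":39,"dy":-42,"dz":5,"wz":-1.03,"fingers":0}
    - {"dx":39,"dy":-42,"dz":5,"wz":-1.03,"fingers":0}
    - {"dx":39,"dy":-42,"dz":5,"wz":-1.03,"fingers":0}

```text
schema error: expected keys dx, dy, dz, wx, wy, wz, fingers
```

drive_tool:
  targets:
    - {"dx":39,"dy":-42,"dz":5,"wx":0,"wy":0,"wz":-1.03,"fingers":0}
    - {"dx":39,"dy":-42,"dz":5,"wx":0,"wy":0,"wz":-1.03,"fingers":0}
    - {"dx":39,"dy":-42,"dz":5,"wx":0,"wy":0,"wz":-1.03,"fingers":0}
    - {"dx":39,"dy":-42,"dz":5,"wx":0,"wy":0,"wz":-1.03,"fingers":0}
    - {"dx":39,"dy":-42,"dz":5,"wx":0,"wy":0,"wz":-1.03,"fingers":0}
    - {"dx":39,"dy":-42,"dz":5,"wx":0,"wy":0,"wz":-1.03,"fingers":0}
    - {"dx":39,"dy":-42,"dz":5,"wx":0,"wy":0,"wz":-1.03,"fingers":0}
    - {"dx":39,"dy":-42,"dz":5,"wx":0,"wy":0,"wz":-1.03,"fingers":0}

```text
time: 2.2
tcp_pos: [0.4812, 0.3484, 0.2225]
tool_rot: [0.0, 0.624, 0.781, 0.0]
force: [1.0, 1.1, -0.4]
opening: 0.0439
```

```bash
cat > st.py <<'E'
from h import *
from scipy.spatial.transform import Rotation as R
s=r.read_state(); q=s["tool_rot"]; M=R.from_quat(np.r_[q[1:],q[0]]).as_matrix()
print(round(float(s["time"]),2),"q",np.round(s["q"],3),"tcp",np.round(s["tcp_pos"],4),"y",np.round(M[:,1],3),"z",np.round(M[:,2],3),"F",np.round(s["force"],1),"op",round(float(s["opening"]),4))
E
python3 st.py
```

```text
2.2 q [-1.011  0.321  0.356  1.735 -0.123  1.107 -0.394] tcp [0.4812 0.3484 0.2225] y [0.975 0.221 0.001] z [ 0.     0.001 -1.   ] F [ 1.   1.1 -0.4] op 0.0439
```

drive_tool:
  targets:
    - {"dx":11.5,"dy":-12.5,"dz":-2,"wx":0.22,"wy":-0.97,"wz":0,"fingers":0}
    - {"dx":11.5,"dy":-12.5,"dz":-2,"wx":0.22,"wy":-0.97,"wz":0,"fingers":0}
    - {"dx":11.5,"dy":-12.5,"dz":-2,"wx":0.22,"wy":-0.97,"wz":0,"fingers":0}
    - {"dx":11.5,"dy":-12.5,"dz":-2,"wx":0.22,"wy":-0.97,"wz":0,"fingers":0}
    - {"dx":11.5,"dy":-12.5,"dz":-2,"wx":0.22,"wy":-0.97,"wz":0,"fingers":0}
    - {"dx":11.5,"dy":-12.5,"dz":-2,"wx":0.22,"wy":-0.97,"wz":0,"fingers":0}
    - {"dx":11.5,"dy":-12.5,"dz":-2,"wx":0.22,"wy":-0.97,"wz":0,"fingers":0}
    - {"dx":11.5,"dy":-12.5,"dz":-2,"wx":0.22,"wy":-0.97,"wz":0,"fingers":0}

```text
time: 3.0
tcp_pos: [0.6074, 0.2, 0.2041]
tool_rot: [0.256, 0.597, 0.719, 0.25]
force: [-1.0, -0.5, -0.2]
opening: 0.044
```

```bash
python3 st.py
```

```text
3.0 q [-1.241  0.146  0.691  2.283  1.22   0.252 -1.531] tcp [0.6074 0.2    0.2041] y [0.73  0.163 0.664] z [ 0.665  0.054 -0.745] F [-1.  -0.5 -0.2] op 0.044
```

drive_tool:
  targets:
    - {"dx":0,"dy":0,"dz":0,"wx":0.06,"wy":-0.27,"wz":0,"fingers":0}
    - {"dx":0,"dy":0,"dz":0,"wx":0.06,"wy":-0.27,"wz":0,"fingers":0}
    - {"dx":0,"dy":0,"dz":0,"wx":0.06,"wy":-0.27,"wz":0,"fingers":0}
    - {"dx":0,"dy":0,"dz":0,"wx":0.06,"wy":-0.27,"wz":0,"fingers":0}

```text
time: 3.4
tcp_pos: [0.6092, 0.1834, 0.1982]
tool_rot: [0.323, 0.584, 0.687, 0.288]
force: [0.7, -0.7, -0.7]
opening: 0.0439
```

```bash
python3 st.py
```

```text
3.4 q [-1.123  0.182  0.5    2.396  1.983  0.437 -2.359] tcp [0.6092 0.1834 0.1982] y [0.616 0.152 0.773] z [ 0.78   0.019 -0.625] F [ 0.7 -0.7 -0.7] op 0.0439
```

```bash
cat > fit.py <<'E'
import numpy as np, itertools
from scipy.optimize import least_squares
from scipy.spatial.transform import Rotation as R
Q=np.array([[-1.364,.478,.022,1.556,-.011,1.109,-.083],[-1.011,.321,.356,1.735,-.123,1.107,-.394],[-1.241,.146,.691,2.283,1.22,.252,-1.531],[-1.123,.182,.5,2.396,1.983,.437,-2.359]])
T=[[0,.157,.988,-.001],[0,.624,.781,0],[.256,.597,.719,.25],[.323,.584,.687,.288]]
T=[R.from_quat([t[1],t[2],t[3],t[0]]) for t in T]
P=np.array([[.209,.641,.186],[.4812,.3484,.2225],[.6074,.2,.2041],[.6092,.1834,.1982]])
ax=[2,1,2,1,2,1,2]
best=[]
for s in itertools.product([1,-1],repeat=7):
    if s[1]!=1: continue
    def ori(q,b):
        X=R.from_rotvec([0,0,b[0]])
        for i in range(7):
            v=np.zeros(3); v[ax[i]]=s[i]*q[i]; X=X*R.from_rotvec(v)
        return X*R.from_rotvec([0,0,b[1]])
    f=lambda b: np.concatenate([(ori(q,b).inv()*t).as_rotvec() for q,t in zip(Q,T)])
    for b0 in itertools.product([0,1.5,3,-1.5],repeat=2):
        o=least_squares(f,b0,max_nfev=30); best.append((o.cost,s,o.x))
best.sort(key=lambda t:t[0])
for b in best[:8]: print(b)
E
python3 fit.py
```

```text
(np.float64(1.1642126798389622e-06), (-1, 1, -1, 1, -1, 1, -1), array([-1.49669474e-03,  1.56947407e+00]))
(np.float64(1.1642126798391851e-06), (-1, 1, -1, 1, -1, 1, -1), array([-1.49669479e-03,  1.56947407e+00]))
(np.float64(1.1642126798392391e-06), (-1, 1, -1, 1, -1, 1, -1), array([-1.49669469e-03,  1.56947407e+00]))
(np.float64(1.1642126798392747e-06), (-1, 1, -1, 1, -1, 1, -1), array([-1.49669465e-03,  1.56947407e+00]))
(np.float64(1.164212679839314e-06), (-1, 1, -1, 1, -1, 1, -1), array([-1.49669469e-03,  1.56947407e+00]))
(np.float64(1.1642126798393664e-06), (-1, 1, -1, 1, -1, 1, -1), array([-1.49669464e-03,  1.56947407e+00]))
(np.float64(1.1642126798395087e-06), (-1, 1, -1, 1, -1, 1, -1), array([-1.49669474e-03,  1.56947407e+00]))
(np.float64(1.1642126798395765e-06), (-1, 1, -1, 1, -1, 1, -1), array([-1.49669480e-03,  1.56947407e+00]))
```

```bash
cat > rot.py <<'E'
# rot.py yaw_deg(jaw) tilt_rad x y z : prints delta command from measured state (tcp target)
import sys; from h import *
from scipy.spatial.transform import Rotation as R
def des(yaw,tilt):
    yb=np.array([np.cos(yaw),np.sin(yaw),0]); z=np.array([0,0,-1.]); M=np.stack([np.cross(yb,z),yb,z],1)
    ax=-np.array([-np.sin(yaw),np.cos(yaw),0])
    return R.from_rotvec(ax*tilt)*R.from_matrix(M)
if __name__=="__main__":
    s=r.read_state(); q=s["tool_rot"]; C=R.from_quat(np.r_[q[1:],q[0]])
    a=[float(v) for v in sys.argv[1:]]
    print("w",np.round((des(np.radians(a[0]),a[1])*C.inv()).as_rotvec(),3),"d cm",np.round((np.array(a[2:5])-s["tcp_pos"])*100,2))
E
python3 rot.py 0 0 .497 -.226 .15
```

```text
w [ 0.051  0.895 -0.151] d cm [-11.22 -40.94  -4.82]
```

drive_tool:
  targets:
    - {"dx":-8,"dy":-5,"dz":2,"wx":0.02,"wy":0.45,"wz":-0.08,"fingers":0}
    - {"dx":-8,"dy":-5,"dz":2,"wx":0.02,"wy":0.45,"wz":-0.08,"fingers":0}
    - {"dx":-8,"dy":-5,"dz":2,"wx":0.02,"wy":0.45,"wz":-0.08,"fingers":0}
    - {"dx":-11,"dy":-10,"dz":0,"wx":0.05,"wy":0.9,"wz":-0.15,"fingers":0}
    - {"dx":-11,"dy":-20,"dz":-2,"wx":0.05,"wy":0.9,"wz":-0.15,"fingers":0}
    - {"dx":-11,"dy":-20,"dz":-2,"wx":0.05,"wy":0.9,"wz":-0.15,"fingers":0}

```text
time: 4.0
tcp_pos: [0.539, 0.0725, 0.1999]
tool_rot: [0.228, 0.657, 0.701, 0.159]
force: [-0.3, -0.6, -1.1]
opening: 0.044
```

```bash
python3 st.py;python3 rot.py -1.4 0 .497 -.226 .15
```

```text
4.0 q [-1.132 -0.048  0.672  2.334  0.777  0.488 -1.022] tcp [0.539  0.0725 0.1999] y [0.849 0.086 0.522] z [ 0.528 -0.077 -0.846] F [-0.3 -0.6 -1.1] op 0.044
w [ 0.106  0.553 -0.086] d cm [ -4.2  -29.85  -4.99]
```

drive_tool:
  targets:
    - {"dx":-4,"dy":-15,"dz":-1,"wx":0.11,"wy":0.55,"wz":-0.09,"fingers":0}
    - {"dx":-4,"dy":-15,"dz":-1,"wx":0.11,"wy":0.55,"wz":-0.09,"fingers":0}
    - {"dx":-4,"dy":-15,"dz":-1,"wx":0.11,"wy":0.55,"wz":-0.09,"fingers":0}
    - {"dx":-4,"dy":-15,"dz":-1,"wx":0.11,"wy":0.55,"wz":-0.09,"fingers":0}
    - {"dx":-4,"dy":-30,"dz":-4,"wx":0.11,"wy":0.55,"wz":-0.09,"fingers":0}
    - {"dx":-4,"dy":-30,"dz":-4,"wx":0.11,"wy":0.55,"wz":-0.09,"fingers":0}
    - {"dx":-4,"dy":-30,"dz":-4,"wx":0.11,"wy":0.55,"wz":-0.09,"fingers":0}
    - {"dx":-4,"dy":-30,"dz":-4,"wx":0.11,"wy":0.55,"wz":-0.09,"fingers":0}

```text
time: 4.8
tcp_pos: [0.5024, -0.1938, 0.1649]
tool_rot: [0.001, 0.716, 0.698, 0.002]
force: [0.3, 0.1, -0.2]
opening: 0.044
```

```bash
python3 st.py;python3 rot.py -1.4 0 .497 -.226 .14
```

```text
4.8 q [-0.459  0.381  0.909  1.952 -0.364  0.977  0.596] tcp [ 0.5024 -0.1938  0.1649] y [ 1.    -0.026  0.004] z [ 0.004  0.001 -1.   ] F [ 0.3  0.1 -0.2] op 0.044
w [-0.001  0.004  0.001] d cm [-0.54 -3.22 -2.49]
```

```bash
cat > wr.py <<'E'
import sys
from h import *
from scipy.spatial.transform import Rotation as R
def snap(name):
    s=r.read_state(); p=r.capture("wrist"); cv2.imwrite(f"pics/{name}.png",p["color"][...,::-1])
    q=s["tool_rot"]; T=np.eye(4); T[:3,:3]=R.from_quat(np.r_[q[1:],q[0]]).as_matrix(); T[:3,3]=s["tcp_pos"]
    p["camera_from_world"]=np.linalg.inv(T@np.array(p["T_tool_cam"])); return p
if __name__=="__main__":
    p=snap(sys.argv[1]); C=cloud(p); np.save(sys.argv[1]+".npy",p,allow_pickle=True)
    for t in sys.argv[2:]:
        for d in r.pinpoint(p,t)[:2]: print(t,round(d["p"],2),np.round(w(p,d["position"]),4),np.round(px(p,d["position"])))
E
python3 wr.py w1 keeper_knob hexbin_tab
```

```text
keeper_knob 0.81 [ 0.4983 -0.2306  0.0676] [316. 229.]
keeper_knob 0.27 [ 0.2663 -0.2708  0.0021] [132. 246.]
```

View pics/w1.png

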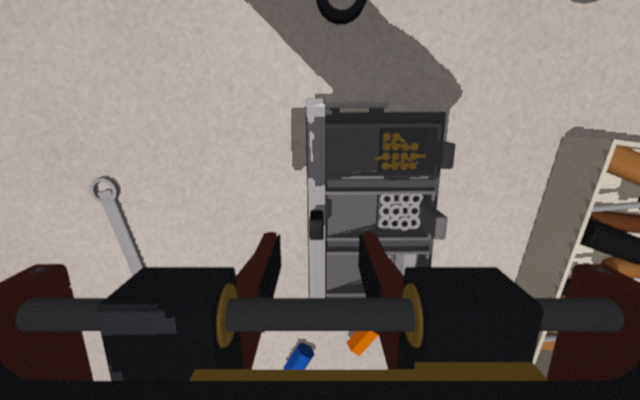

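Run:
```python
from h import *
p=np.load("w1.npy",allow_pickle=True).item(); C=cloud(p); x,y,z=np.moveaxis(C,-1,0)
v,u=np.mgrid[:400,:640]
for nm,m in [("knob",(u>300)&(u<335)&(v>195)&(v<245)&(z>.07)&(z<.09)),("tabM",(u>420)&(u<460)&(v>195)&(v<250)&(z>.07)&(z<.09)),("tabR",(u>430)&(u<465)&(v>125)&(v<180)&(z>.07)&(z<.09))]:
    q=C[m]; print(nm,len(q),np.round(q.min(0),4),np.round(q.max(0),4),np.round(np.median(q,0),4))
```

```text
knob 354 [ 0.4918 -0.2364  0.0701] [ 0.5056 -0.2144  0.0838] [ 0.4987 -0.2234  0.0819]
tabM 376 [ 0.6131 -0.2398  0.0701] [ 0.6254 -0.2159  0.0818] [ 0.6178 -0.2268  0.0799]
tabR 433 [ 0.6144 -0.1705  0.0701] [ 0.6273 -0.1465  0.0828] [ 0.6191 -0.158   0.08  ]
```

drive_tool:
  targets:
    - {"dx":-0.4,"dy":-3.3,"dz":-2,"wx":0,"wy":0,"wz":0,"fingers":0}
    - {"dx":-0.4,"dy":-3.3,"dz":-6,"wx":0,"wy":0,"wz":0,"fingers":0}
    - {"dx":-0.4,"dy":-3.3,"dz":-9,"wx":0,"wy":0,"wz":0,"fingers":0}
    - {"dx":-0.4,"dy":-3.3,"dz":-11,"wx":0,"wy":0,"wz":0,"fingers":0}
    - {"dx":-0.4,"dy":-3.3,"dz":-11,"wx":0,"wy":0,"wz":0,"fingers":0}
  squeeze: 20

```text
time: 5.45
tcp_pos: [0.495, -0.2231, 0.0531]
tool_rot: [-0.001, 0.716, 0.698, 0.001]
force: [-0.3, -0.4, 0.5]
opening: 0.0439
```

```bash
python3 st.py
```

```text
5.45 q [-0.267  0.548  0.762  2.023 -0.54   0.78   0.792] tcp [ 0.495  -0.2231  0.0531] y [ 1.    -0.027 -0.   ] z [-0.     0.002 -1.   ] F [-0.3 -0.4  0.5] op 0.0439
```

drive_tool:
  targets:
    - {"dx":0.3,"dy":-0.3,"dz":0,"wx":0,"wy":0,"wz":0,"fingers":-0.9}
    - {"dx":0.3,"dy":-0.3,"dz":0,"wx":0,"wy":0,"wz":0,"fingers":-0.9}
    - {"dx":0.3,"dy":-0.3,"dz":0,"wx":0,"wy":0,"wz":0,"fingers":-0.9}
    - {"dx":0.3,"dy":-0.3,"dz":0,"wx":0,"wy":0,"wz":0,"fingers":-0.9}
    - {"dx":0.3,"dy":-0.3,"dz":0,"wx":0,"wy":0,"wz":0,"fingers":-0.9}
  squeeze: 20

```text
time: 5.95
tcp_pos: [0.4996, -0.2289, 0.0556]
tool_rot: [0.002, 0.717, 0.697, 0.002]
force: [-0.5, 0.2, -0.6]
opening: 0.0074
```

```bash
python3 st.py
```

```text
5.95 q [-0.259  0.551  0.763  2.011 -0.541  0.784  0.796] tcp [ 0.4996 -0.2289  0.0556] y [ 1.    -0.029  0.005] z [ 0.005  0.    -1.   ] F [-0.5  0.2 -0.6] op 0.0074
```

```bash
python3 st.py; python3 wr.py w2
python3 - <<'E'
from h import *
p=r.capture("side"); cv2.imwrite("pics/s2.png",cv2.resize(p["color"][230:350,290:430,::-1],None,fx=5,fy=5,interpolation=cv2.INTER_CUBIC))
E
python3 st.py
```

```text
5.95 q [-0.259  0.551  0.763  2.011 -0.541  0.784  0.796] tcp [ 0.4996 -0.2289  0.0556] y [ 1.    -0.029  0.005] z [ 0.005  0.    -1.   ] F [-0.5  0.2 -0.6] op 0.0074
6.05 q [-0.259  0.551  0.763  2.011 -0.541  0.784  0.796] tcp [ 0.4994 -0.2289  0.0554] y [ 1.    -0.029  0.005] z [ 0.005  0.    -1.   ] F [ 0.4 -0.1 -0.3] op 0.0051
```

View pics/w2.png

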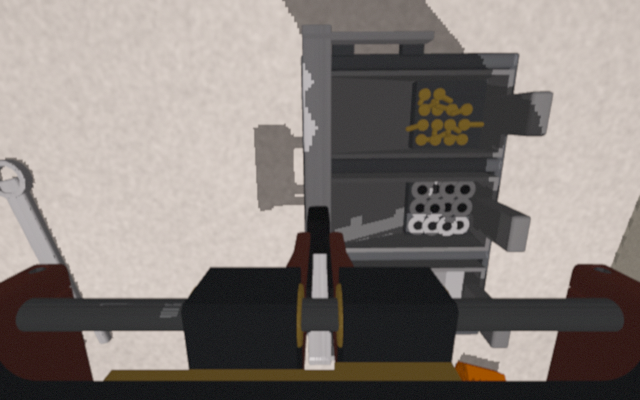

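View pics/s2.png

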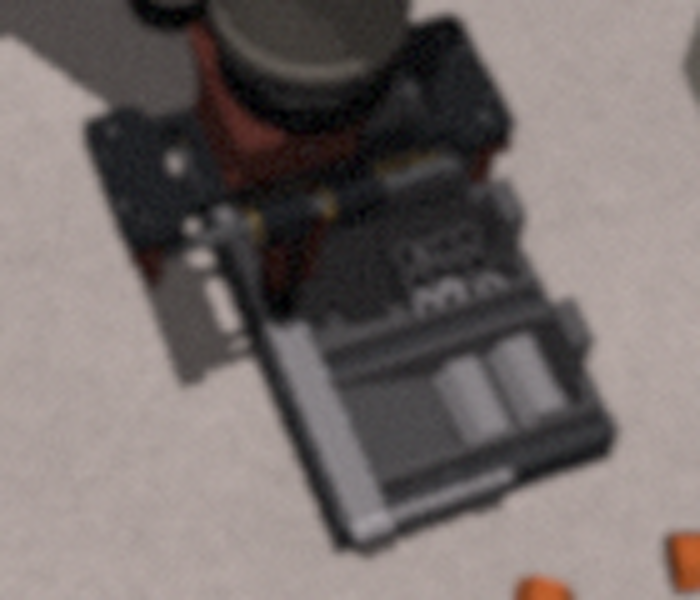

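Run:
```python
from h import *
p=np.load("w2.npy",allow_pickle=True).item(); C=cloud(p)
print(np.round(p["T_tool_cam"],3), p["fov_y"],p["cx"],p["cy"])
for v in range(205,300,8): print(v,[tuple(np.round(C[v,u],3)) for u in (305,318,322,338)])
f,cx,cy=K(p)
for q in [(.4994,-.2289,.0554),(.4994,-.2289,.0744),(.4985,-.226,.081)]:
    c=np.array(p["camera_from_world"])@np.r_[q,1]; print(q,px(p,c[:3]))
```

```text
[[-0.001 -0.965 -0.264  0.071]
 [ 1.    -0.001  0.001 -0.   ]
 [-0.001 -0.264  0.965 -0.199]
 [ 0.     0.     0.     1.   ]] 65.63319544780958 319.3938134396752 202.9441008194256
205 [(np.float64(0.49), np.float64(-0.216), np.float64(0.047)), (np.float64(0.499), np.float64(-0.216), np.float64(0.048)), (np.float64(0.502), np.float64(-0.216), np.float64(0.048)), (np.float64(0.514), np.float64(-0.221), np.float64(0.032))]
213 [(np.float64(0.489), np.float64(-0.227), np.float64(0.03)), (np.float64(0.499), np.float64(-0.215), np.float64(0.07)), (np.float64(0.501), np.float64(-0.215), np.float64(0.069)), (np.float64(0.514), np.float64(-0.227), np.float64(0.032))]
221 [(np.float64(0.488), np.float64(-0.233), np.float64(0.03)), (np.float64(0.499), np.float64(-0.216), np.float64(0.082)), (np.float64(0.501), np.float64(-0.216), np.float64(0.082)), (np.float64(0.513), np.float64(-0.233), np.float64(0.033))]
229 [(np.float64(0.488), np.float64(-0.239), np.float64(0.03)), (np.float64(0.499), np.float64(-0.221), np.float64(0.083)), (np.float64(0.501), np.float64(-0.221), np.float64(0.083)), (np.fl
[... 1569 characters left out ...]
t64(0.151)), (np.float64(0.497), np.float64(-0.278), np.float64(0.048)), (np.float64(0.5), np.float64(-0.278), np.float64(0.048)), (np.float64(0.504), np.float64(-0.199), np.float64(0.184))]
293 [(np.float64(0.494), np.float64(-0.218), np.float64(0.155)), (np.float64(0.497), np.float64(-0.284), np.float64(0.048)), (np.float64(0.5), np.float64(-0.284), np.float64(0.048)), (np.float64(0.504), np.float64(-0.198), np.float64(0.188))]
(0.4994, -0.2289, 0.0554) (np.float64(319.3843422979831), np.float64(226.67289178250186))
(0.4994, -0.2289, 0.0744) (np.float64(319.56124751601993), np.float64(236.99699164167333))
(0.4985, -0.226, 0.081) (np.float64(317.9840312152864), np.float64(236.587173977874))
```

drive_tool:
  targets:
    - {"dx":-0.8,"dy":0,"dz":0,"wx":0,"wy":0,"wz":0,"fingers":-0.9}
    - {"dx":-1.6,"dy":0,"dz":0,"wx":0,"wy":0,"wz":0,"fingers":-0.9}
    - {"dx":-2.4,"dy":0.05,"dz":0,"wx":0,"wy":0,"wz":0,"fingers":-0.9}
    - {"dx":-3.1,"dy":0.1,"dz":0,"wx":0,"wy":0,"wz":0,"fingers":-0.9}
    - {"dx":-3.4,"dy":0.1,"dz":0,"wx":0,"wy":0,"wz":0,"fingers":-0.9}
    - {"dx":-3.4,"dy":0.1,"dz":0,"wx":0,"wy":0,"wz":0,"fingers":-0.9}
  squeeze: 20

```text
time: 6.65
tcp_pos: [0.4647, -0.2279, 0.0552]
tool_rot: [0.001, 0.718, 0.697, 0.002]
force: [0.9, 0.3, -0.1]
opening: 0.0043
```

```bash
python3 st.py; python3 wr.py w3;  python3 - <<'E'
from h import *
p=np.load("w3.npy",allow_pickle=True).item(); C=cloud(p); x,y,z=np.moveaxis(C,-1,0)
q=C[(z>.078)&(z<.085)&(x<.52)&(x>.4)&(y<-.2)&(y>-.25)]; print(len(q), np.round(q.min(0),3),np.round(q.max(0),3),np.median(q,0))
E
```

```text
6.65 q [-0.266  0.506  0.778  2.084 -0.526  0.749  0.816] tcp [ 0.4647 -0.2279  0.0552] y [ 1.    -0.03   0.004] z [ 0.004  0.    -1.   ] F [ 0.9  0.3 -0.1] op 0.0043
839 [ 0.491 -0.237  0.078] [ 0.506 -0.215  0.084] [ 0.49805229 -0.2248804   0.08214269]
```

Run:
```python
from h import *
p=np.load("w1.npy",allow_pickle=True).item()
cv2.imwrite("pics/w1c.png",cv2.resize(p["color"][200:330,230:410,::-1],None,fx=4,fy=4,interpolation=cv2.INTER_CUBIC))
p=np.load("w3.npy",allow_pickle=True).item()
cv2.imwrite("pics/w3c.png",cv2.resize(p["color"][170:320,230:430,::-1],None,fx=4,fy=4,interpolation=cv2.INTER_CUBIC))
p=r.capture("side"); cv2.imwrite("pics/s3.png",cv2.resize(p["color"][210:330,270:410,::-1],None,fx=5,fy=5,interpolation=cv2.INTER_CUBIC))
C=cloud(p);
for v in range(262,292,3): print(v,[tuple(np.round(C[v,u],3).tolist()) for u in (328,334,338,342,346,350)])
```

```text
262 [(0.436, -0.26, 0.261), (0.449, -0.261, 0.255), (0.458, -0.261, 0.25), (0.473, -0.248, 0.222), (0.484, -0.246, 0.213), (0.493, -0.247, 0.21)]
265 [(0.437, -0.26, 0.25), (0.455, -0.248, 0.221), (0.462, -0.253, 0.223), (0.472, -0.252, 0.217), (0.481, -0.253, 0.214), (0.49, -0.254, 0.209)]
268 [(0.442, -0.249, 0.218), (0.454, -0.251, 0.214), (0.463, -0.252, 0.21), (0.472, -0.253, 0.206), (0.483, -0.251, 0.196), (0.492, -0.251, 0.192)]
271 [(0.441, -0.251, 0.21), (0.456, -0.248, 0.195), (0.467, -0.246, 0.186), (0.472, -0.254, 0.196), (0.481, -0.255, 0.193), (0.489, -0.258, 0.192)]
274 [(0.442, -0.25, 0.195), (0.454, -0.254, 0.193), (0.463, -0.255, 0.19), (0.469, -0.26, 0.195), (0.477, -0.263, 0.195), (0.486, -0.265, 0.191)]
277 [(0.44, -0.255, 0.192), (0.451, -0.261, 0.195), (0.268, -0.652, 0.954), (0.469, -0.262, 0.186), (0.478, -0.263, 0.181), (0.529, -0.19, 0.03)]
280 [(0.437, -0.262, 0.192), (0.451, -0.263, 0.185), (0.471, -0.24, 0.135), (0.502, -0.201, 0.049), (0.503, -0.219, 0.079), (0.523, -0.204, 0.041)]
283 [(0.437, -0.262, 0.179), (0.465, -0.232, 0.11), (0.471, -0.242, 0.124), (0.491, -0.223, 0.079), (0.499, -0.227, 0.081), (0.523, -0.205, 0.027)]
286 [(0.452, -0.228, 0.098), (0.465, -0.234, 0.101), (0.473, -0.24, 0.105), (0.49, -0.226, 0.07), (0.497, -0.234, 0.079), (0.519, -0.214, 0.03)]
289 [(0.47, -0.188, 0.001), (0.485, -0.193, -0.0), (0.473, -0.24, 0.092), (0.49, -0.227, 0.057), (0.495, -0.239, 0.075), (0.516, -0.221, 0.029)]
```

View pics/w1c.png

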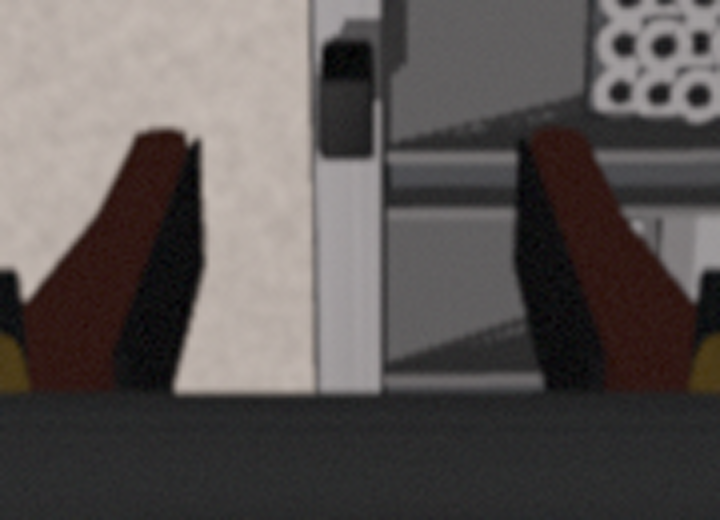

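View pics/w3c.png

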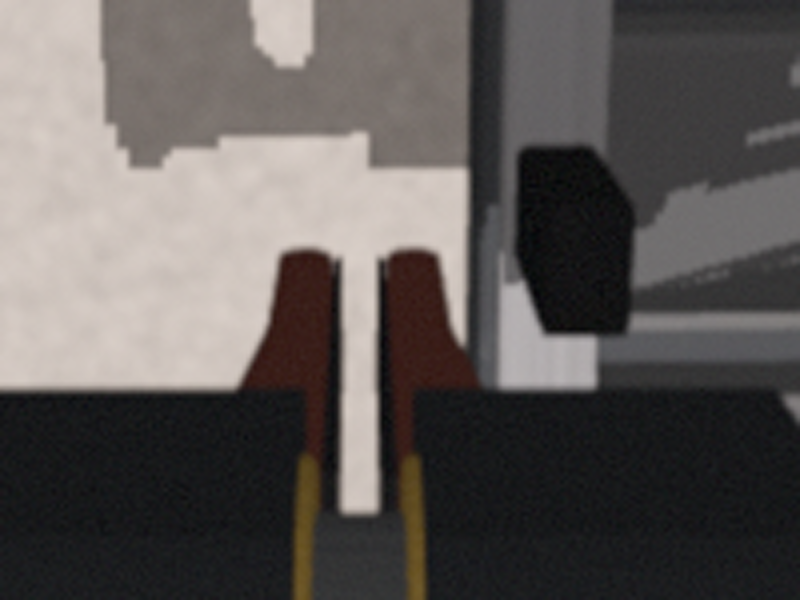

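View pics/s3.png

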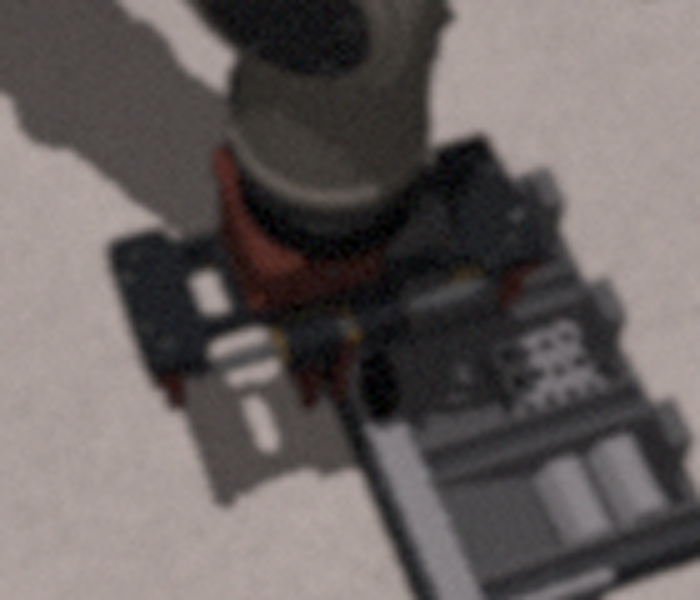

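Run:
```python
from h import *
p=np.load("w3.npy",allow_pickle=True).item(); C=cloud(p)
for u in (302,306,310,330,334): print(u,[(v,*np.round(C[v,u],4).tolist()) for v in range(228,246,2)])
p=np.load("w1.npy",allow_pickle=True).item(); C=cloud(p)
for u in (269,273,276,366,370): print(u,[(v,*np.round(C[v,u],4).tolist()) for v in range(228,246,3)])
p=r.capture("side"); C=cloud(p); x,y,z=np.moveaxis(C,-1,0)
m=(abs(x-.465)<.03)&(abs(y+.228)<.03)&(z>.055)&(z<.14); v,u=np.nonzero(m); o=np.argsort(z[m])[:12]; print(np.round(C[m][o],3), u[o],v[o])
```

```text
302 [(228, 0.4492, -0.2477, 0.0016), (230, 0.4491, -0.2496, 0.0015), (232, 0.4551, -0.2168, 0.0938), (234, 0.4553, -0.2169, 0.0966), (236, 0.4554, -0.217, 0.0994), (238, 0.4556, -0.2168, 0.1027), (240, 0.4557, -0.2171, 0.1048), (242, 0.4559, -0.2168, 0.1082), (244, 0.4559, -0.2171, 0.1101)]
306 [(228, 0.4526, -0.2482, 0.0006), (230, 0.4525, -0.2499, 0.0008), (232, 0.4574, -0.2167, 0.0943), (234, 0.4574, -0.2172, 0.096), (236, 0.4575, -0.2172, 0.0991), (238, 0.4577, -0.2169, 0.1026), (240, 0.4577, -0.2171, 0.1049), (242, 0.4579, -0.217, 0.1078), (244, 0.458, -0.2168, 0.1109)]
310 [(228, 0.4561, -0.248, 0.0013), (230, 0.4561, -0.2496, 0.0021), (232, 0.4596, -0.2169, 0.0941), (234, 0.4596, -0.2171, 0.0964), (236, 0.4597, -0.2173, 0.099), (238, 0.4598, -0.2168, 0.1032), (240, 0.4598, -0.2173, 0.1047), (242, 0.4599, -0.2172, 0.1076), (244, 0.4599, -0.2172, 0.1101)]
330 [(228, 0.4734, -0.2488, 0.0006), (230, 0.4734, -0.2507, 0.0007), (232, 0.4706, -0.2179, 0.0923), (234, 0.4704, -0.2171, 0.0975), (236, 0.4703, -0.2176, 0.0991), (238, 0.4702, -0.2177, 0.1017), (240, 0.4701, -0.2174, 0.1051)
[... 1018 characters left out ...]
5, -0.1838, 0.2065), (237, 0.5268, -0.1835, 0.2116), (240, 0.5261, -0.1833, 0.2162), (243, 0.5258, -0.1841, 0.2182)]
370 [(228, 0.5625, -0.2521, 0.0111), (231, 0.5304, -0.1838, 0.2021), (234, 0.5297, -0.1839, 0.2065), (237, 0.5289, -0.1836, 0.2115), (240, 0.5283, -0.1839, 0.215), (243, 0.5278, -0.184, 0.2185)]
[[ 0.491 -0.226  0.055]
 [ 0.491 -0.238  0.055]
 [ 0.489 -0.235  0.056]
 [ 0.491 -0.22   0.058]
 [ 0.49  -0.234  0.059]
 [ 0.491 -0.237  0.059]
 [ 0.493 -0.238  0.06 ]
 [ 0.49  -0.227  0.061]
 [ 0.494 -0.237  0.062]
 [ 0.491 -0.237  0.063]
 [ 0.49  -0.234  0.063]
 [ 0.49  -0.232  0.065]] [342 344 343 341 343 344 345 342 345 344 343 343] [289 293 292 286 291 292 292 288 291 291 290 289]
```

The knob didn't move. In the depth images the fingertips sit 38 mm above the reported TCP (tips at z≈0.093 when the report says 0.055; w1 shows the same offset). I'll use that measured offset and grip again, lower.

drive_tool:
  targets:
    - {"dx":3.4,"dy":0.1,"dz":0,"wx":0,"wy":0,"wz":0,"fingers":0}
    - {"dx":3.4,"dy":0.1,"dz":0,"wx":0,"wy":0,"wz":0,"fingers":0}
    - {"dx":3.4,"dy":0.1,"dz":0,"wx":0,"wy":0,"wz":0,"fingers":0}
    - {"dx":3.4,"dy":0.1,"dz":-2,"wx":0,"wy":0,"wz":0,"fingers":0}
    - {"dx":3.4,"dy":0.1,"dz":-3.8,"wx":0,"wy":0,"wz":0,"fingers":0}
    - {"dx":3.4,"dy":0.1,"dz":-3.8,"wx":0,"wy":0,"wz":0,"fingers":0}
    - {"dx":3.4,"dy":0.1,"dz":-3.8,"wx":0,"wy":0,"wz":0,"fingers":-0.9}
    - {"dx":3.4,"dy":0.1,"dz":-3.8,"wx":0,"wy":0,"wz":0,"fingers":-0.9}
  squeeze: 20

```text
time: 7.6
tcp_pos: [0.4994, -0.2274, 0.0179]
tool_rot: [0.002, 0.718, 0.697, 0.002]
force: [-0.3, 0.2, 1.1]
opening: 0.031
```

drive_tool:
  targets:
    - {"dx":0,"dy":0,"dz":0,"wx":0,"wy":0,"wz":0,"fingers":-0.9}
    - {"dx":0,"dy":0,"dz":0,"wx":0,"wy":0,"wz":0,"fingers":-0.9}
  squeeze: 20

```text
time: 7.8
tcp_pos: [0.4997, -0.227, 0.0177]
tool_rot: [0.002, 0.717, 0.697, 0.002]
force: [-0.4, -0.3, -0.3]
opening: 0.0152
```

```bash
python3 st.py
```

```text
7.8 q [-0.218  0.604  0.706  2.03  -0.6    0.715  0.839] tcp [ 0.4997 -0.227   0.0177] y [ 1.    -0.029  0.005] z [ 0.005 -0.    -1.   ] F [-0.4 -0.3 -0.3] op 0.0152
```

Now close fully and pull.

drive_tool:
  targets:
    - {"dx":0,"dy":0,"dz":0,"wx":0,"wy":0,"wz":0,"fingers":-0.9}
    - {"dx":-0.8,"dy":0,"dz":0,"wx":0,"wy":0,"wz":0,"fingers":-0.9}
    - {"dx":-1.6,"dy":0,"dz":0,"wx":0,"wy":0,"wz":0,"fingers":-0.9}
    - {"dx":-2.4,"dy":0.05,"dz":0,"wx":0,"wy":0,"wz":0,"fingers":-0.9}
    - {"dx":-3.0,"dy":0.1,"dz":0,"wx":0,"wy":0,"wz":0,"fingers":-0.9}
    - {"dx":-3.3,"dy":0.1,"dz":0,"wx":0,"wy":0,"wz":0,"fingers":-0.9}
    - {"dx":-3.3,"dy":0.1,"dz":0,"wx":0,"wy":0,"wz":0,"fingers":-0.9}
  squeeze: 20

```text
time: 8.5
tcp_pos: [0.4655, -0.2263, 0.0176]
tool_rot: [0.002, 0.718, 0.697, 0.002]
force: [-1.4, -0.2, 9.6]
opening: 0.0143
```

```bash
python3 st.py
```

```text
8.5 q [-0.216  0.564  0.712  2.102 -0.593  0.678  0.867] tcp [ 0.4655 -0.2263  0.0176] y [ 1.    -0.03   0.004] z [ 0.004  0.    -1.   ] F [-1.4 -0.2  9.6] op 0.0143
```

drive_tool:
  targets:
    - {"dx":-0.15,"dy":0,"dz":0,"wx":0,"wy":0,"wz":0,"fingers":-0.9}
    - {"dx":-0.3,"dy":0,"dz":0,"wx":0,"wy":0,"wz":0,"fingers":-0.9}

```text
time: 8.7
tcp_pos: [0.4652, -0.2264, 0.0177]
tool_rot: [0.003, 0.717, 0.697, 0.002]
force: [9.8, -0.7, -3.0]
opening: 0.0137
```

```bash
python3 st.py
```

```text
8.7 q [-0.216  0.561  0.711  2.106 -0.595  0.672  0.869] tcp [ 0.4652 -0.2264  0.0177] y [ 1.    -0.029  0.008] z [ 0.008 -0.002 -1.   ] F [ 9.8 -0.7 -3. ] op 0.0137
```

drive_tool:
  targets:
    - {"dx":0.3,"dy":0,"dz":0,"wx":0,"wy":0,"wz":0,"fingers":-0.2}
    - {"dx":0.3,"dy":0,"dz":0,"wx":0,"wy":0,"wz":0,"fingers":-0.2}
    - {"dx":0.3,"dy":0,"dz":0,"wx":0,"wy":0,"wz":0,"fingers":-0.2}
    - {"dx":0.3,"dy":0,"dz":4,"wx":0,"wy":0,"wz":0,"fingers":-0.1}
    - {"dx":0.3,"dy":0,"dz":8,"wx":0,"wy":0,"wz":0,"fingers":-0.1}
    - {"dx":5,"dy":0,"dz":10,"wx":0,"wy":0,"wz":0,"fingers":-0.1}
    - {"dx":10,"dy":0,"dz":10,"wx":0,"wy":0,"wz":0,"fingers":-0.1}
    - {"dx":10,"dy":0,"dz":10,"wx":0,"wy":0,"wz":0,"fingers":-0.1}

```text
time: 9.5
tcp_pos: [0.5696, -0.224, 0.1174]
tool_rot: [0.003, 0.715, 0.699, 0.002]
force: [-0.5, -0.6, -0.7]
opening: 0.0399
```

```bash
python3 st.py; python3 wr.py w4 hexbin_tab keeper_knob
python3 - <<'E'
from h import *
pt=r.capture("top"); 
for nm,p in [("top",pt),("w",np.load("w4.npy",allow_pickle=True).item())]:
    C=cloud(p); x,y,z=np.moveaxis(C,-1,0)
    for k,cx,cy in [("knob",.465,-.225),("tabL",.617,-.298),("tabM",.619,-.228),("tabR",.6205,-.158)]:
        q=C[(z>.072)&(z<.086)&(abs(x-cx)<.02)&(abs(y-cy)<.025)]
        if len(q): print(nm,k,len(q),np.round(q.min(0),4),np.round(q.max(0),4))
E
```

```text
9.5 q [-0.307  0.565  0.813  1.824 -0.497  0.96   0.697] tcp [ 0.5696 -0.224   0.1174] y [ 1.    -0.023  0.008] z [ 0.008 -0.001 -1.   ] F [-0.5 -0.6 -0.7] op 0.0399
keeper_knob 0.8 [ 0.465  -0.2291  0.069 ] [194. 216.]
top tabM 45 [ 0.6128 -0.2377  0.0735] [ 0.6247 -0.2152  0.0829]
top tabR 48 [ 0.6147 -0.1694  0.0732] [ 0.6263 -0.146   0.0817]
w knob 605 [ 0.458  -0.2359  0.072 ] [ 0.4724 -0.2139  0.0842]
w tabM 481 [ 0.6134 -0.2402  0.0721] [ 0.6257 -0.2163  0.082 ]
w tabR 567 [ 0.615  -0.17    0.0723] [ 0.6274 -0.1466  0.0827]
```

View pics/w4.png

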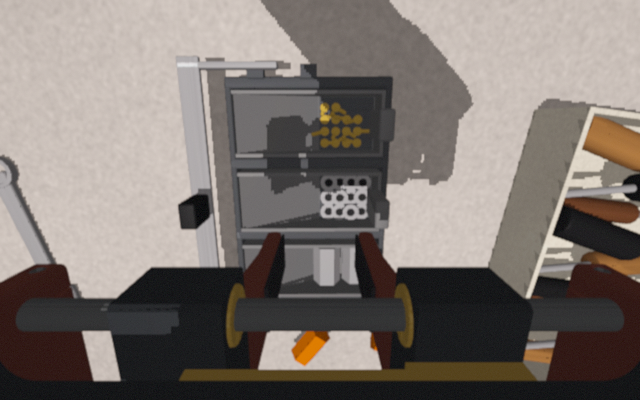

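```bash
cat > kin.py <<'E'
import numpy as np
from scipy.optimize import least_squares
from scipy.spatial.transform import Rotation as R
ax=[2,1,2,1,2,1,2]; sg=[-1,1,-1,1,-1,1,-1]
D=[([-1.364,.478,.022,1.556,-.011,1.109,-.083],[.209,.641,.186]),
([-1.011,.321,.356,1.735,-.123,1.107,-.394],[.4812,.3484,.2225]),
([-1.241,.146,.691,2.283,1.22,.252,-1.531],[.6074,.2,.2041]),
([-1.123,.182,.5,2.396,1.983,.437,-2.359],[.6092,.1834,.1982]),
([-1.132,-.048,.672,2.334,.777,.488,-1.022],[.539,.0725,.1999]),
([-.459,.381,.909,1.952,-.364,.977,.596],[.5024,-.1938,.1649]),
([-.267,.548,.762,2.023,-.54,.78,.792],[.495,-.2231,.0531]),
([-.259,.551,.763,2.011,-.541,.784,.796],[.4996,-.2289,.0556]),
([-.266,.506,.778,2.084,-.526,.749,.816],[.4647,-.2279,.0552]),
([-.218,.604,.706,2.03,-.6,.715,.839],[.4997,-.227,.0177]),
([-.216,.561,.711,2.106,-.595,.672,.869],[.4652,-.2264,.0177]),
([-.307,.565,.813,1.824,-.497,.96,.697],[.5696,-.224,.1174])]
def Rs(q):
    X=R.identity(); o=[X]
    for i in range(7):
        v=np.zeros(3); v[ax[i]]=sg[i]*q[i]; X=X*R.from_rotvec(v); o.append(X)
    return o
TY=R.from_rotvec([0,0,np.pi/2])
def cols(q):
    o=Rs(q); # d0 z ; after 2: xyz ; after4 ; after6
    c=[[0,0,1]]
    for i in (2,4,6): c+= [o[i].apply(e) for e in np.eye(3)]
    return np.array(c).T
A=np.vstack([cols(q) for q,_ in D]+[1e-3*np.eye(10)]); b=np.concatenate([p for _,p in D]+[np.zeros(10)])
L=np.linalg.lstsq(A,b,rcond=None)[0]
def fk(q): return cols(q)@L, Rs(q)[-1]*TY
lo=np.array([-2.96,-.34,-1.41,.24,-1.37,.17,-2.96]); hi=np.array([2.96,2.1,1.46,2.44,4.51,1.92,2.96])
def ik(p,Rt,q0,m=.06):
    def f(q):
        P,X=fk(q); return np.r_[(P-p)*10,(Rt*X.inv()).as_rotvec()*3, 1e-3*(q-q0)]
    o=least_squares(f,np.clip(q0,lo+m+.001,hi-m-.001),bounds=(lo+m,hi-m),max_nfev=60); P,X=fk(o.x)
    return o.x,np.linalg.norm(P-p),(Rt*X.inv()).magnitude()
if __name__=="__main__":
    print(np.round(L,4)); print(np.round((A@L-b)[:36].reshape(-1,3)*1000,1))
E
python3 kin.py
```

```text
[ 2.879e-01  9.000e-04 -3.100e-02  5.402e-01  1.000e-04 -3.130e-02
  4.727e-01  7.000e-04 -1.000e-04  3.700e-01]
[[-0.1  0.   0.2]
 [ 0.1 -0.  -0.2]
 [-0.1 -0.2 -0.1]
 [ 0.   0.1  0.1]
 [ 0.1  0.1  0.1]
 [-0.2  0.1 -0.3]
 [-0.1 -0.   0.1]
 [ 0.1  0.1 -0.1]
 [ 0.2 -0.1  0.2]
 [ 0.1 -0.1  0.2]
 [-0.1  0.2 -0.1]
 [-0.1 -0.1 -0.1]]
```

```bash
cat > plan.py <<'E'
from kin import *
tray=np.array([.553,.212,0])
def des(yaw,tilt):
    yb=np.array([np.cos(yaw),np.sin(yaw),0]); z=np.array([0,0,-1.]); M=np.stack([np.cross(yb,z),yb,z],1)
    a=-np.array([-np.sin(yaw),np.cos(yaw),0]); return R.from_rotvec(a*tilt), R.from_rotvec(a*tilt)*R.from_matrix(M)
B=lambda yaw:R.from_rotvec([0,0,yaw])
OFF=.052
def tcp(yaw,tilt,c):
    Rt,X=des(yaw,tilt); tab=c+(Rt*B(yaw)).apply([.059,0,.038]); return tab+OFF*X.apply([0,0,1]), X
q0=np.array(D[-1][0])
if __name__=="__main__":
  for deg in range(-180,180,15):
    yaw=np.radians(deg-1.4)
    # final centre: lip 20mm behind tray middle along pour dir
    d=np.array([np.cos(yaw),np.sin(yaw),0])
    cf=tray+.03*d+[0,0,.10]
    q=q0; ok=True; log=[]
    # transit yaw in steps from organiser
    n=16
    c0=np.array([.56,-.297,.17])
    bad=0
    for k in range(n+1):
        t=k/n; p,X=tcp(np.radians(-1.4)+t*(np.radians(deg)),0,c0*(1-t)+(cf+[0,0,.1])*t); q2,e,a=ik(p,X,q,.03); bad=max(bad,e+a*.1); log.append(abs(q2-q).max()); q=q2
    qu=q
    for th in np.radians(np.arange(0,61,4)):
        p,X=tcp(yaw,th,cf+[0,0,.1*(1-th)]); q2,e,a=ik(p,X,q,.03); bad=max(bad,e+a*.1); log.append(abs(q2-q).max()); q=q2
    mg=np.minimum(q-lo,hi-q).min()
    print(deg,"err %.4f maxstep %.2f margin %.2f"%(bad,max(log),mg),np.round(qu,2),np.round(q,2))
E
python3 plan.py
```

```text
-180 err 0.0513 maxstep 0.31 margin 0.03 [-1.51  0.64  1.43  1.99 -0.71  1.18 -2.93] [-0.74  0.98  0.73  1.45 -0.62  1.89 -2.93]
-165 err 0.0371 maxstep 0.28 margin 0.03 [-1.53  0.58  1.43  2.01 -0.64  1.13 -2.72] [-0.72  0.96  0.56  1.37 -0.38  1.89 -2.93]
-150 err 0.0252 maxstep 0.26 margin 0.03 [-1.48  0.58  1.43  2.01 -0.64  1.13 -2.42] [-0.68  0.94  0.35  1.32 -0.12  1.89 -2.93]
-135 err 0.0074 maxstep 0.23 margin 0.03 [-1.42  0.6   1.43  1.99 -0.66  1.15 -2.09] [-0.9   1.04  0.65  1.3  -0.1   1.89 -2.59]
-120 err 0.0000 maxstep 0.23 margin 0.13 [-1.36  0.64  1.43  1.97 -0.7   1.17 -1.77] [-1.17  1.25  1.13  1.37 -0.25  1.79 -2.13]
-105 err 0.0000 maxstep 0.23 margin 0.13 [-1.3   0.7   1.43  1.93 -0.74  1.21 -1.45] [-1.33  1.37  1.33  1.48 -0.32  1.62 -1.84]
-90 err 0.0000 maxstep 0.23 margin 0.06 [-1.24  0.73  1.41  1.88 -0.77  1.24 -1.17] [-1.45  1.4   1.4   1.61 -0.34  1.4  -1.67]
-75 err 0.0000 maxstep 0.23 margin 0.06 [-1.17  0.69  1.31  1.82 -0.72  1.21 -0.97] [-1.57  1.38  1.4   1.75 -0.33  1.13 -1.55]
-60 err 0.0000 maxstep 0.23 margin 0.03 [-1.11  0.66  1.2   1.77 -0.67
[... 1269 characters left out ...]
.18  1.07  1.11] [-0.02  0.6  -0.03  2.01 -1.33  1.07  2.53]
105 err 0.0000 maxstep 0.23 margin 0.25 [-0.87  0.38  0.33  1.74 -0.14  1.05  1.32] [-0.06  0.67  0.01  1.86 -1.12  1.25  2.5 ]
120 err 0.0000 maxstep 0.23 margin 0.43 [-0.83  0.34  0.27  1.79 -0.1   1.03  1.54] [-0.09  0.74  0.01  1.7  -0.94  1.42  2.51]
135 err 0.0000 maxstep 0.23 margin 0.34 [-0.8   0.3   0.21  1.84 -0.07  1.01  1.78] [-0.14  0.81  0.01  1.56 -0.78  1.58  2.54]
150 err 0.0000 maxstep 0.23 margin 0.20 [-0.75  0.26  0.16  1.88 -0.05  1.    2.03] [-0.19  0.87  0.    1.42 -0.63  1.72  2.61]
165 err 0.0000 maxstep 0.23 margin 0.08 [-0.69  0.23  0.12  1.92 -0.03  0.99  2.3 ] [-0.21  0.92 -0.09  1.31 -0.44  1.84  2.66]
```

drive_tool:
  targets:
    - {"dx":2.4,"dy":-3.7,"dz":0,"wx":0,"wy":0.008,"wz":0,"fingers":0}
    - {"dx":4.8,"dy":-7.4,"dz":0,"wx":0,"wy":0.008,"wz":0,"fingers":0}
    - {"dx":4.8,"dy":-7.4,"dz":-3,"wx":0,"wy":0.008,"wz":0,"fingers":0}
    - {"dx":4.8,"dy":-7.4,"dz":-5.5,"wx":0,"wy":0.008,"wz":0,"fingers":0}
    - {"dx":4.8,"dy":-7.4,"dz":-5.5,"wx":0,"wy":0.008,"wz":0,"fingers":0}

```text
time: 10.2
tcp_pos: [0.6073, -0.2991, 0.0586]
tool_rot: [-0.005, 0.718, 0.696, -0.003]
force: [0.0, 0.6, -0.7]
opening: 0.0438
```

```bash
python3 st.py; python3 wr.py w5
python3 - <<'E'
from h import *
p=np.load("w5.npy",allow_pickle=True).item()
C=cloud(p); x,y,z=np.moveaxis(C,-1,0)
for k,cx,cy in [("tabL",.618,-.298),("tabM",.619,-.228),("tabR",.6205,-.158)]:
        q=C[(z>.072)&(z<.086)&(abs(x-cx)<.02)&(abs(y-cy)<.025)]
        if len(q): print(k,len(q),np.round(q.min(0),4),np.round(q.max(0),4))
E
```

```text
10.2 q [-0.116  0.738  0.735  1.679 -0.577  0.966  0.802] tcp [ 0.6073 -0.2991  0.0586] y [ 0.999 -0.031 -0.011] z [-0.011  0.003 -1.   ] F [ 0.   0.6 -0.7] op 0.0438
tabL 744 [ 0.6124 -0.3103  0.072 ] [ 0.624  -0.2862  0.0823]
tabM 949 [ 0.6136 -0.2403  0.0773] [ 0.6256 -0.217   0.082 ]
tabR 118 [ 0.6154 -0.1711  0.0721] [ 0.6269 -0.1689  0.0802]
```

View pics/w5.png

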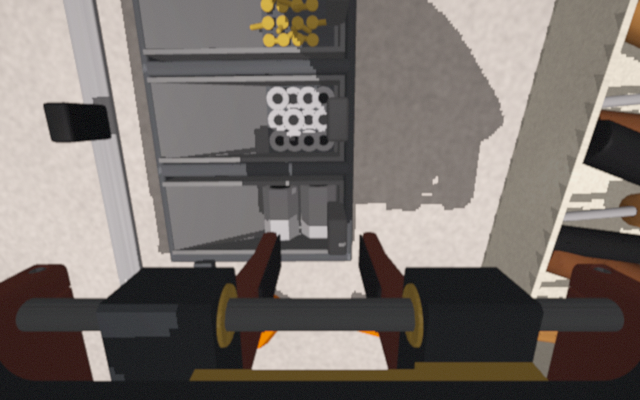

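```bash
python3 st.py;python3 rot.py -1.4 0 .6182 -.2983 .006
```

```text
10.25 q [-0.117  0.736  0.736  1.676 -0.577  0.967  0.801] tcp [ 0.6087 -0.2997  0.0608] y [ 0.999 -0.031 -0.008] z [-0.008  0.002 -1.   ] F [ 0.4 -0.   0.1] op 0.044
w [-0.001 -0.008  0.006] d cm [ 0.95  0.14 -5.48]
```

drive_tool:
  targets:
    - {"dx":0.8,"dy":0.1,"dz":0,"wx":0,"wy":-0.008,"wz":0.006,"fingers":0}
    - {"dx":0.8,"dy":0.1,"dz":0,"wx":0,"wy":-0.008,"wz":0.006,"fingers":0}
    - {"dx":0.8,"dy":0.1,"dz":0,"wx":0,"wy":-0.008,"wz":0.006,"fingers":0}

```text
time: 10.55
tcp_pos: [0.6202, -0.299, 0.0636]
tool_rot: [0.002, 0.715, 0.699, 0.002]
force: [-0.6, -1.1, 0.2]
opening: 0.0437
```

```bash
python3 st.py;python3 rot.py -1.4 0 .6182 -.2983 .006
```

```text
10.55 q [-0.117  0.738  0.732  1.661 -0.582  0.965  0.803] tcp [ 0.6202 -0.299   0.0636] y [ 1.    -0.023  0.006] z [ 0.006 -0.001 -1.   ] F [-0.6 -1.1  0.2] op 0.0437
w [ 0.001  0.006 -0.002] d cm [-0.2   0.07 -5.76]
```

drive_tool:
  targets:
    - {"dx":-0.2,"dy":0.1,"dz":-2,"wx":0,"wy":0.005,"wz":0,"fingers":0}
    - {"dx":-0.2,"dy":0.1,"dz":-4,"wx":0,"wy":0.005,"wz":0,"fingers":0}
    - {"dx":-0.2,"dy":0.1,"dz":-5,"wx":0,"wy":0.005,"wz":0,"fingers":0}
    - {"dx":-0.2,"dy":0.1,"dz":-5.6,"wx":0,"wy":0.005,"wz":0,"fingers":0}
    - {"dx":-0.2,"dy":0.1,"dz":-5.6,"wx":0,"wy":0.005,"wz":0,"fingers":0}
    - {"dx":-0.2,"dy":0.1,"dz":-5.6,"wx":0,"wy":0.005,"wz":0,"fingers":0}

```text
time: 11.15
tcp_pos: [0.6175, -0.2984, 0.0066]
tool_rot: [0.0, 0.715, 0.699, -0.0]
force: [0.5, 0.5, 0.8]
opening: 0.0439
```

```bash
python3 st.py;python3 rot.py -1.4 0 .6182 -.2983 .006
```

```text
11.15 q [-0.089  0.803  0.684  1.687 -0.628  0.883  0.835] tcp [ 0.6175 -0.2984  0.0066] y [ 1.    -0.023 -0.   ] z [-0. -0. -1.] F [0.5 0.5 0.8] op 0.0439
w [ 0.    -0.    -0.001] d cm [ 0.07  0.01 -0.06]
```

Well aligned. Closing on the tab.

drive_tool:
  targets:
    - {"dx":0.05,"dy":0,"dz":0,"wx":0,"wy":0,"wz":0,"fingers":-1}
    - {"dx":0.05,"dy":0,"dz":0,"wx":0,"wy":0,"wz":0,"fingers":-1}
    - {"dx":0.05,"dy":0,"dz":0,"wx":0,"wy":0,"wz":0,"fingers":-1}
    - {"dx":0.05,"dy":0,"dz":0,"wx":0,"wy":0,"wz":0,"fingers":-1}
    - {"dx":0.05,"dy":0,"dz":0,"wx":0,"wy":0,"wz":0,"fingers":-1}
    - {"dx":0.05,"dy":0,"dz":0,"wx":0,"wy":0,"wz":0,"fingers":-1}
  squeeze: 50

```text
time: 11.75
tcp_pos: [0.6179, -0.298, 0.0063]
tool_rot: [-0.0, 0.715, 0.699, -0.0]
force: [0.2, 0.1, 1.6]
opening: 0.0119
```

```bash
python3 st.py
```

```text
11.75 q [-0.089  0.804  0.684  1.686 -0.629  0.884  0.835] tcp [ 0.6179 -0.298   0.0063] y [ 1.    -0.023 -0.   ] z [-0. -0. -1.] F [0.2 0.1 1.6] op 0.0119
```

drive_tool:
  targets:
    - {"dx":0,"dy":0,"dz":1,"wx":0,"wy":0,"wz":0,"fingers":-1}
    - {"dx":0,"dy":0,"dz":2,"wx":0,"wy":0,"wz":0,"fingers":-1}
    - {"dx":0,"dy":0,"dz":4,"wx":0,"wy":0,"wz":0,"fingers":-1}
    - {"dx":0,"dy":0,"dz":6,"wx":0,"wy":0,"wz":0,"fingers":-1}
    - {"dx":0,"dy":0,"dz":9,"wx":0,"wy":0,"wz":0,"fingers":-1}
    - {"dx":0,"dy":0,"dz":12,"wx":0,"wy":0,"wz":0,"fingers":-1}
    - {"dx":0,"dy":0,"dz":14,"wx":0,"wy":0,"wz":0,"fingers":-1}
    - {"dx":0,"dy":0,"dz":14,"wx":0,"wy":0,"wz":0,"fingers":-1}

```text
time: 12.55
tcp_pos: [0.6193, -0.2995, 0.1501]
tool_rot: [0.002, 0.715, 0.699, 0.001]
force: [-0.3, -0.6, -2.8]
opening: 0.0118
```

```bash
python3 st.py
python3 - <<'E'
from h import *
p=r.capture("side"); cv2.imwrite("pics/s6.png",cv2.resize(p["color"][180:340,270:450,::-1],None,fx=4,fy=4,interpolation=cv2.INTER_CUBIC))
E
```

```text
12.55 q [-0.158  0.651  0.801  1.6   -0.51   1.104  0.75 ] tcp [ 0.6193 -0.2995  0.1501] y [ 1.    -0.024  0.005] z [ 0.005 -0.002 -1.   ] F [-0.3 -0.6 -2.8] op 0.0118
```

View pics/s6.png

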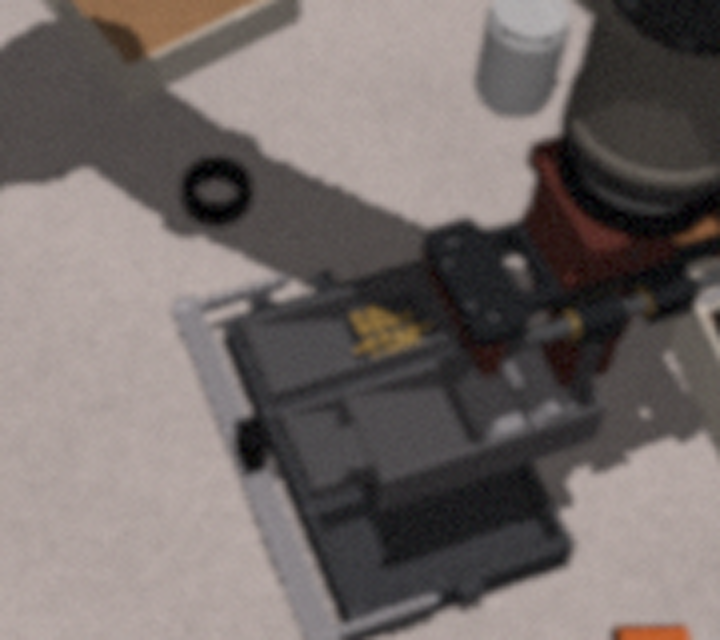

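drive_tool:
  targets:
    - {"dx":0,"dy":0.6,"dz":0.5,"wx":0,"wy":0,"wz":0.02,"fingers":-1}
    - {"dx":-0.1,"dy":2,"dz":1,"wx":0,"wy":0,"wz":0.07,"fingers":-1}
    - {"dx":-0.3,"dy":4,"dz":2,"wx":0,"wy":0,"wz":0.14,"fingers":-1}
    - {"dx":-0.7,"dy":6.5,"dz":3,"wx":0,"wy":0,"wz":0.22,"fingers":-1}
    - {"dx":-1,"dy":9,"dz":3.5,"wx":0,"wy":0,"wz":0.31,"fingers":-1}
    - {"dx":-1.5,"dy":11.5,"dz":4,"wx":0,"wy":0,"wz":0.39,"fingers":-1}
    - {"dx":-2,"dy":14,"dz":4,"wx":0,"wy":0,"wz":0.47,"fingers":-1}
    - {"dx":-2.5,"dy":16.5,"dz":4,"wx":0,"wy":0,"wz":0.56,"fingers":-1}

```text
time: 13.4
tcp_pos: [0.5919, -0.1304, 0.1857]
tool_rot: [-0.001, 0.491, 0.871, -0.0]
force: [0.2, -0.2, -3.4]
opening: 0.0119
```

drive_tool:
  targets:
    - {"dx":-0.5,"dy":2.5,"dz":0,"wx":0,"wy":0,"wz":0.085,"fingers":-1}
    - {"dx":-1,"dy":5,"dz":0,"wx":0,"wy":0,"wz":0.17,"fingers":-1}
    - {"dx":-1.5,"dy":7.5,"dz":0,"wx":0,"wy":0,"wz":0.255,"fingers":-1}
    - {"dx":-2,"dy":10,"dz":0,"wx":0,"wy":0,"wz":0.34,"fingers":-1}
    - {"dx":-2.5,"dy":12.5,"dz":0,"wx":0,"wy":0,"wz":0.425,"fingers":-1}
    - {"dx":-3,"dy":15,"dz":0,"wx":0,"wy":0,"wz":0.51,"fingers":-1}
    - {"dx":-3.5,"dy":17.5,"dz":0,"wx":0,"wy":0,"wz":0.595,"fingers":-1}
    - {"dx":-4,"dy":20,"dz":0,"wx":0,"wy":0,"wz":0.68,"fingers":-1}

```text
time: 14.2
tcp_pos: [0.552, 0.0691, 0.186]
tool_rot: [-0.0, 0.173, 0.985, -0.0]
force: [0.6, 0.2, -3.7]
opening: 0.0117
```

```bash
python3 st.py;python3 rot.py 113.6 0 .515 .298 .186
```

```text
14.2 q [-0.67   0.308  0.536  1.872 -0.183  1.011  1.167] tcp [0.552  0.0691 0.186 ] y [ 0.34   0.94  -0.001] z [-0.001 -0.001 -1.   ] F [ 0.6  0.2 -3.7] op 0.0117
w [ 0.001 -0.     0.759] d cm [-3.7  22.89 -0.  ]
```

drive_tool:
  targets:
    - {"dx":-0.5,"dy":2.5,"dz":0,"wx":0,"wy":0,"wz":0.085,"fingers":-1}
    - {"dx":-0.9,"dy":5.5,"dz":0,"wx":0,"wy":0,"wz":0.18,"fingers":-1}
    - {"dx":-1.4,"dy":8.5,"dz":0,"wx":0,"wy":0,"wz":0.28,"fingers":-1}
    - {"dx":-1.9,"dy":11.5,"dz":0,"wx":0,"wy":0,"wz":0.38,"fingers":-1}
    - {"dx":-2.3,"dy":14.5,"dz":0,"wx":0,"wy":0,"wz":0.48,"fingers":-1}
    - {"dx":-2.8,"dy":17.5,"dz":0,"wx":0,"wy":0,"wz":0.58,"fingers":-1}
    - {"dx":-3.2,"dy":20,"dz":0,"wx":0,"wy":0,"wz":0.66,"fingers":-1}
    - {"dx":-3.5,"dy":21.7,"dz":0,"wx":0,"wy":0,"wz":0.72,"fingers":-1}

```text
time: 15.0
tcp_pos: [0.5166, 0.2872, 0.1859]
tool_rot: [-0.0, -0.186, 0.983, -0.0]
force: [0.3, 0.2, -2.8]
opening: 0.0117
```

drive_tool:
  targets:
    - {"dx":-0.2,"dy":0.9,"dz":0,"wx":0,"wy":0,"wz":0.03,"fingers":-1}
    - {"dx":-0.2,"dy":1.2,"dz":0,"wx":0,"wy":0,"wz":0.04,"fingers":-1}
    - {"dx":-0.2,"dy":1.2,"dz":0,"wx":0,"wy":0,"wz":0.04,"fingers":-1}

```text
time: 15.3
tcp_pos: [0.516, 0.2953, 0.1861]
tool_rot: [0.0, -0.201, 0.98, -0.001]
force: [0.1, 0.2, -3.1]
opening: 0.0118
```

```bash
python3 st.py;python3 rot.py 113.6 0 .515 .298 .186
python3 - <<'E'
from h import *
for n,b in [("side",(100,220,230,380)),("top",(120,240,180,330))]:
    p=r.capture(n); cv2.imwrite(f"pics/{n}7.png",cv2.resize(p["color"][b[0]:b[1],b[2]:b[3],::-1],None,fx=5,fy=5,interpolation=cv2.INTER_CUBIC))
E
```

```text
15.3 q [-0.862  0.353  0.303  1.772 -0.118  1.035  1.46 ] tcp [0.516  0.2953 0.1861] y [-0.394  0.919 -0.002] z [ 0.    -0.001 -1.   ] F [ 0.1  0.2 -3.1] op 0.0118
w [0.001 0.    0.007] d cm [-0.1   0.27 -0.01]
```

View pics/side7.png

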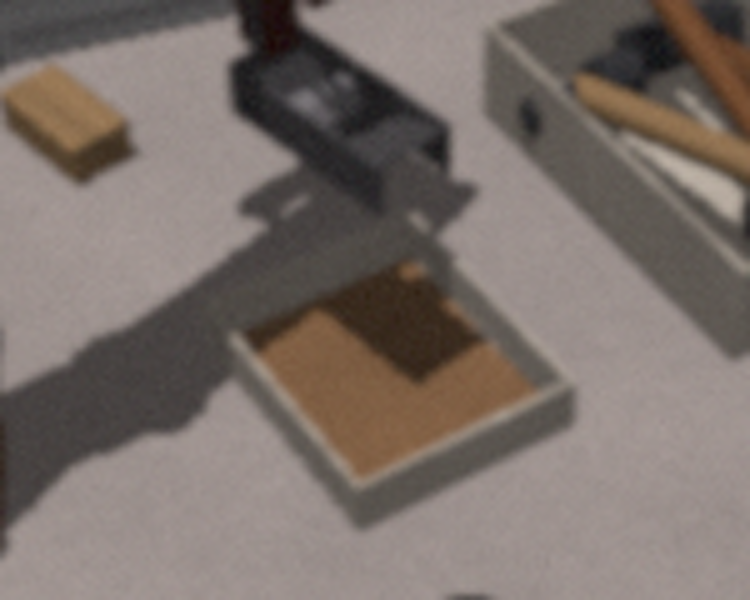

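View pics/top7.png

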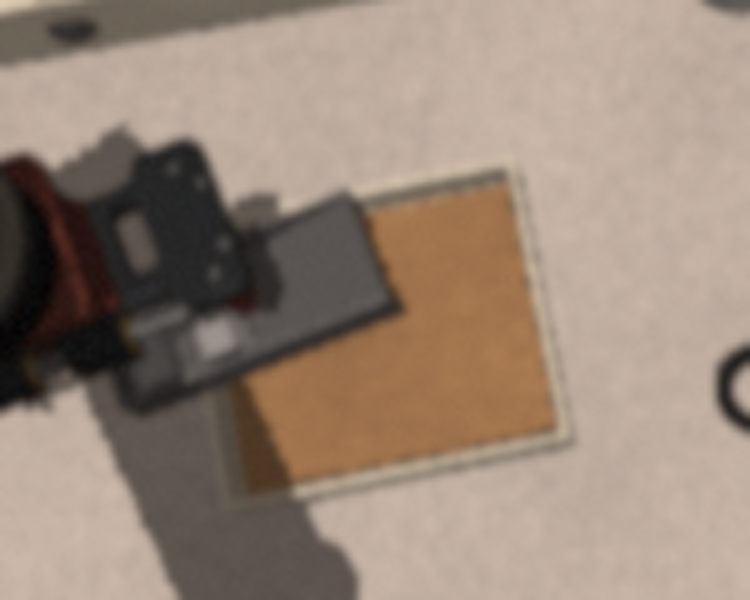

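Run:
```python
from plan import *
yaw=np.radians(113.6); d=np.array([np.cos(yaw),np.sin(yaw),0])
c0=tray+.035*d
cur=np.array([.516,.2953,.1861])
q=np.array([-.862,.353,.303,1.772,-.118,1.035,1.46])
for th,z in [(0,.2),(5,.195),(10,.185),(15,.175),(20,.165),(25,.155),(30,.145),(35,.135),(40,.125),(45,.115),(50,.105),(54,.099),(58,.097)]:
    p,X=tcp(yaw,np.radians(th),c0+[0,0,z]); q2,e,a=ik(p,X,q,.03); st=abs(q2-q).max(); q=q2
    print(th,np.round((p-cur)*100,2),np.round(np.radians(th)*np.array([np.sin(yaw),-np.cos(yaw)]),3),round(e,4),round(st,2),np.round(q,2))
```

```text
0 [-0.06  0.28 -0.01] [0. 0.] 0.0 0.0 [-0.86  0.35  0.3   1.77 -0.12  1.03  1.46]
5 [-0.1   0.38  0.01] [0.08  0.035] 0.0 0.1 [-0.8   0.35  0.28  1.78 -0.21  1.03  1.56]
10 [-0.12  0.42 -0.46] [0.16 0.07] 0.0 0.1 [-0.72  0.36  0.26  1.79 -0.31  1.02  1.66]
15 [-0.13  0.43 -0.94] [0.24  0.105] 0.0 0.11 [-0.65  0.37  0.23  1.8  -0.41  1.02  1.77]
20 [-0.11  0.4  -1.41] [0.32 0.14] 0.0 0.11 [-0.58  0.39  0.2   1.8  -0.5   1.03  1.87]
25 [-0.08  0.32 -1.89] [0.4   0.175] 0.0 0.1 [-0.5   0.41  0.18  1.81 -0.59  1.05  1.98]
30 [-0.03  0.2  -2.37] [0.48 0.21] 0.0 0.1 [-0.43  0.44  0.15  1.81 -0.68  1.08  2.08]
35 [ 0.04  0.04 -2.87] [0.56  0.245] 0.0 0.09 [-0.37  0.48  0.13  1.81 -0.75  1.11  2.17]
40 [ 0.13 -0.16 -3.39] [0.64  0.279] 0.0 0.09 [-0.3   0.52  0.11  1.81 -0.82  1.15  2.25]
45 [ 0.23 -0.39 -3.93] [0.72  0.314] 0.0 0.08 [-0.24  0.57  0.08  1.8  -0.88  1.2   2.33]
50 [ 0.35 -0.66 -4.49] [0.8   0.349] 0.0 0.07 [-0.19  0.62  0.06  1.79 -0.93  1.25  2.4 ]
54 [ 0.46 -0.91 -4.76] [0.864 0.377] 0.0 0.05 [-0.15  0.66  0.04  1.78 -0.96  1.29  2.45]
58 [ 0.57 -1.17 -4.65] [0.928 0.405] 0.0 0.05 [-0.11  0.7   0.02  1.76 -0.99  1.34  2.49]
```

drive_tool:
  targets:
    - {"dx":-0.1,"dy":0.3,"dz":0,"wx":0.08,"wy":0.035,"wz":0,"fingers":-1}
    - {"dx":-0.1,"dy":0.4,"dz":-1,"wx":0.16,"wy":0.07,"wz":0,"fingers":-1}
    - {"dx":-0.1,"dy":0.4,"dz":-2.2,"wx":0.24,"wy":0.105,"wz":0,"fingers":-1}
    - {"dx":-0.1,"dy":0.4,"dz":-3.7,"wx":0.32,"wy":0.14,"wz":0,"fingers":-1}
    - {"dx":-0.1,"dy":0.3,"dz":-5.2,"wx":0.4,"wy":0.175,"wz":0,"fingers":-1}
    - {"dx":0,"dy":0.2,"dz":-6.4,"wx":0.48,"wy":0.21,"wz":0,"fingers":-1}
    - {"dx":0,"dy":0.2,"dz":-6.9,"wx":0.48,"wy":0.21,"wz":0,"fingers":-1}
    - {"dx":0,"dy":0.2,"dz":-6.9,"wx":0.48,"wy":0.21,"wz":0,"fingers":-1}

```text
time: 16.2
tcp_pos: [0.516, 0.2965, 0.1162]
tool_rot: [-0.054, -0.193, 0.947, 0.252]
force: [-0.9, -1.0, -2.9]
opening: 0.0117
```

```bash
python3 st.py
python3 - <<'E'
from h import *
for n,b in [("side",(110,230,230,380)),("top",(120,240,180,330))]:
    p=r.capture(n); cv2.imwrite(f"pics/{n}8.png",cv2.resize(p["color"][b[0]:b[1],b[2]:b[3],::-1],None,fx=5,fy=5,interpolation=cv2.INTER_CUBIC))
E
```

```text
16.2 q [-0.41   0.498  0.124  1.841 -0.703  1.002  2.123] tcp [0.516  0.2965 0.1162] y [-0.339  0.799  0.497] z [-0.2    0.456 -0.867] F [-0.9 -1.  -2.9] op 0.0117
```

View pics/side8.png

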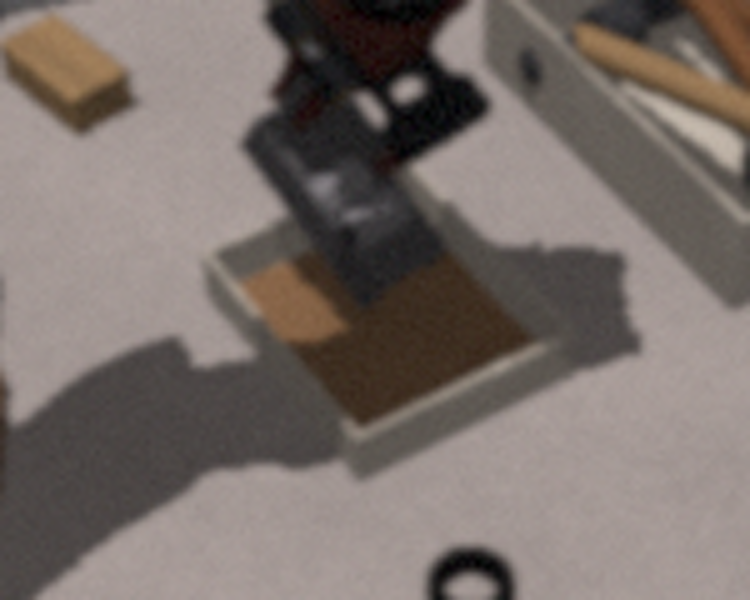

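View pics/top8.png

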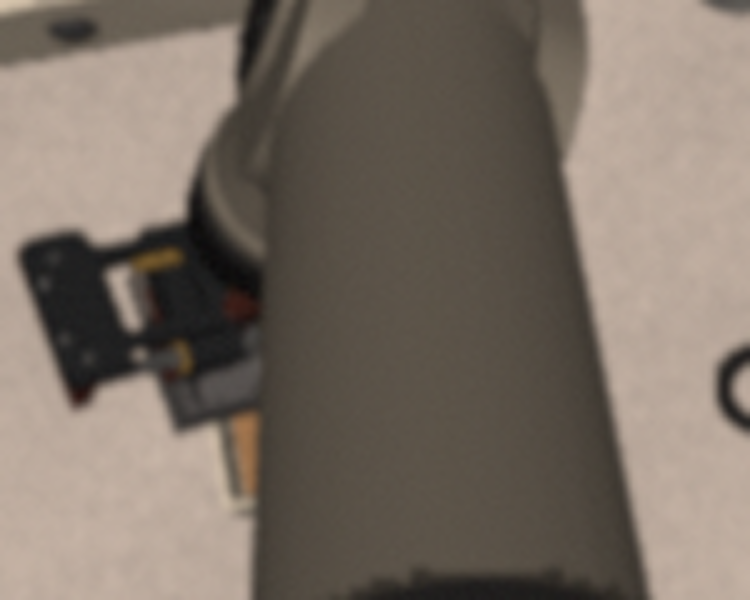

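drive_tool:
  targets:
    - {"dx":0.05,"dy":-0.1,"dz":0.3,"wx":0.048,"wy":0.021,"wz":0,"fingers":-1}
    - {"dx":0.1,"dy":-0.2,"dz":0.6,"wx":0.096,"wy":0.042,"wz":0,"fingers":-1}
    - {"dx":0.15,"dy":-0.3,"dz":0.9,"wx":0.144,"wy":0.063,"wz":0,"fingers":-1}
    - {"dx":0.2,"dy":-0.45,"dz":1.15,"wx":0.192,"wy":0.084,"wz":0,"fingers":-1}
    - {"dx":0.26,"dy":-0.6,"dz":1.4,"wx":0.24,"wy":0.105,"wz":0,"fingers":-1}
    - {"dx":0.33,"dy":-0.75,"dz":1.7,"wx":0.288,"wy":0.126,"wz":0,"fingers":-1}
    - {"dx":0.4,"dy":-0.9,"dz":1.9,"wx":0.336,"wy":0.147,"wz":0,"fingers":-1}
    - {"dx":0.48,"dy":-1.1,"dz":2.1,"wx":0.384,"wy":0.168,"wz":0,"fingers":-1}

```text
time: 17.1
tcp_pos: [0.5208, 0.2888, 0.1399]
tool_rot: [-0.094, -0.182, 0.872, 0.444]
force: [0.2, -0.5, -1.8]
opening: 0.0117
```

```bash
python3 st.py
python3 - <<'E'
from h import *
for n,b in [("side",(110,230,230,380))]:
    p=r.capture(n); cv2.imwrite(f"pics/{n}9.png",cv2.resize(p["color"][b[0]:b[1],b[2]:b[3],::-1],None,fx=5,fy=5,interpolation=cv2.INTER_CUBIC))
E
```

```text
17.1 q [-0.13   0.656  0.016  1.776 -0.95   1.28   2.433] tcp [0.5208 0.2888 0.1399] y [-0.234  0.539  0.809] z [-0.325  0.741 -0.588] F [ 0.2 -0.5 -1.8] op 0.0117
```

View pics/side9.png

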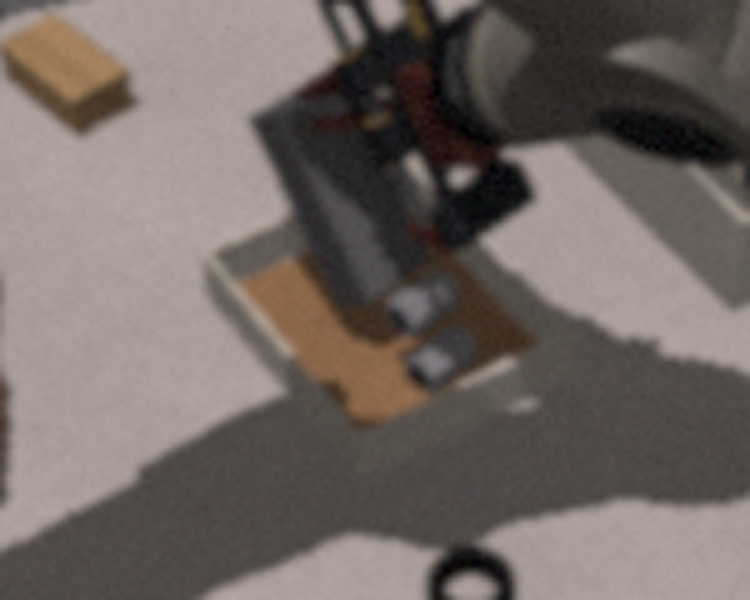

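drive_tool:
  targets:
    - {"dx":0,"dy":0.3,"dz":1,"wx":0,"wy":0,"wz":0,"fingers":-1}
    - {"dx":-0.2,"dy":0.6,"dz":3,"wx":0,"wy":0,"wz":0,"fingers":-1}
    - {"dx":-0.2,"dy":0.6,"dz":6,"wx":-0.08,"wy":-0.035,"wz":0,"fingers":-1}
    - {"dx":-0.2,"dy":0.6,"dz":9,"wx":-0.2,"wy":-0.09,"wz":0,"fingers":-1}
    - {"dx":-0.2,"dy":0.6,"dz":10,"wx":-0.32,"wy":-0.14,"wz":0,"fingers":-1}
    - {"dx":-0.2,"dy":0.6,"dz":10,"wx":-0.44,"wy":-0.19,"wz":0,"fingers":-1}
    - {"dx":-0.2,"dy":0.6,"dz":10,"wx":-0.56,"wy":-0.245,"wz":0,"fingers":-1}
    - {"dx":-0.2,"dy":0.6,"dz":10,"wx":-0.68,"wy":-0.3,"wz":0,"fingers":-1}

```text
time: 17.95
tcp_pos: [0.5189, 0.2954, 0.2425]
tool_rot: [-0.015, -0.202, 0.975, 0.096]
force: [1.1, -0.4, -2.3]
opening: 0.0115
```

```bash
python3 st.py; python3 rot.py 113.6 0 .515 .298 .20
python3 - <<'E'
from h import *
for n,b in [("side",(110,230,230,380))]:
    p=r.capture(n); cv2.imwrite(f"pics/{n}10.png",cv2.resize(p["color"][b[0]:b[1],b[2]:b[3],::-1],None,fx=5,fy=5,interpolation=cv2.INTER_CUBIC))
E
```

```text
17.95 q [-0.634  0.295  0.165  1.717 -0.268  1.124  1.619] tcp [0.5189 0.2954 0.2425] y [-0.391  0.9    0.194] z [-0.069  0.181 -0.981] F [ 1.1 -0.4 -2.3] op 0.0115
w [-0.182 -0.069  0.003] d cm [-0.39  0.26 -4.25]
```

View pics/side10.png

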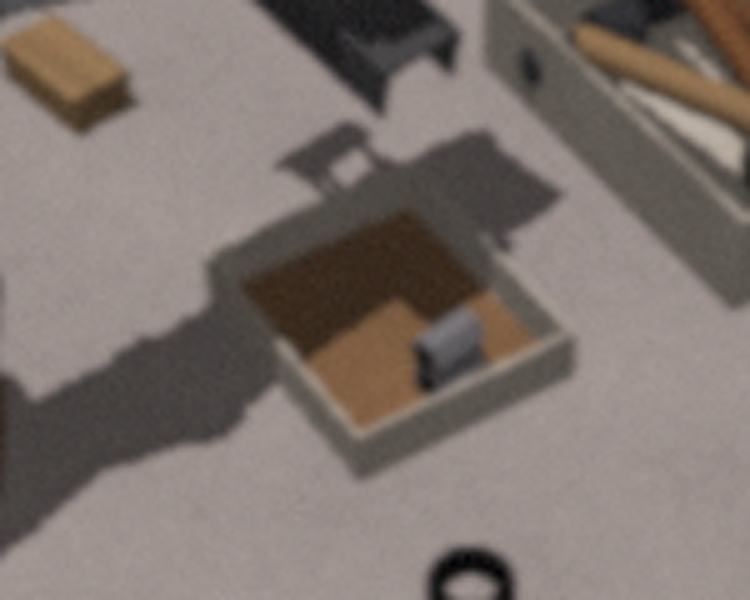

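Run:
```python
from h import *
p=r.capture("top"); cv2.imwrite("pics/top10.png",cv2.resize(p["color"][120:240,180:330,::-1],None,fx=5,fy=5,interpolation=cv2.INTER_CUBIC))
for d in r.pinpoint(p,"nut_a_center"): print(round(d["p"],2),np.round(w(p,d["position"]),3))
p=r.capture("side")
for d in r.pinpoint(p,"nut_a_center"): print("s",round(d["p"],2),np.round(w(p,d["position"]),3),np.round(px(p,d["position"])))
```

```text
0.59 [0.579 0.16  0.04 ]
s 0.59 [0.574 0.158 0.04 ] [319. 177.]
```

View pics/top10.png

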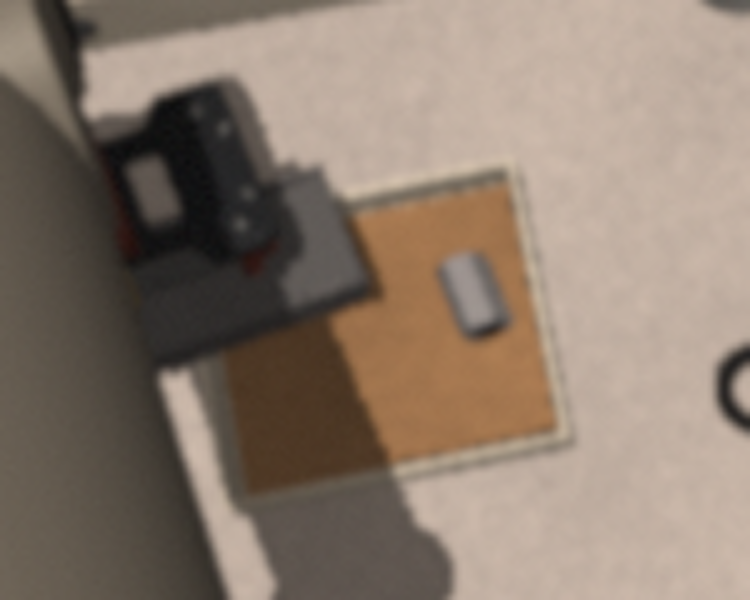

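```bash
python3 st.py; python3 wr.py w11
python3 - <<'E'
from h import *
p=r.capture("side"); C=cloud(p); x,y,z=np.moveaxis(C,-1,0)
m=(abs(x-.577)<.03)&(abs(y-.159)<.03)&(z>.008); q=C[m]; print(len(q),np.round(q.min(0),3),np.round(q.max(0),3),np.round(np.percentile(q[:,2],[5,25,50,75,95]),3))
cv2.imwrite("pics/side11.png",cv2.resize(p["color"][160:210,290:350,::-1],None,fx=12,fy=12,interpolation=cv2.INTER_CUBIC))
for _ in range(1):
  for k in range(3): print(np.round(r.read_state()["force"],2))
E
```

```text
18.2 q [-0.629  0.3    0.165  1.719 -0.276  1.126  1.628] tcp [0.518  0.2941 0.2396] y [-0.39   0.899  0.199] z [-0.076  0.184 -0.98 ] F [ 0.1 -0.1 -1. ] op 0.0117
347 [0.547 0.136 0.01 ] [0.597 0.189 0.571] [0.019 0.04  0.053 0.367 0.563]
[-0.73  0.32 -1.18]
[-0.73  0.32 -1.18]
[-0.73  0.32 -1.18]
```

View pics/side11.png

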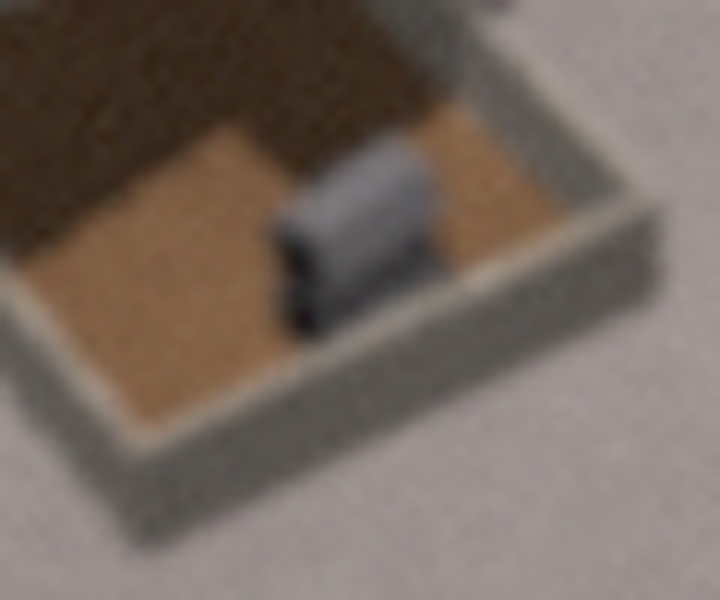

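View pics/w11.png

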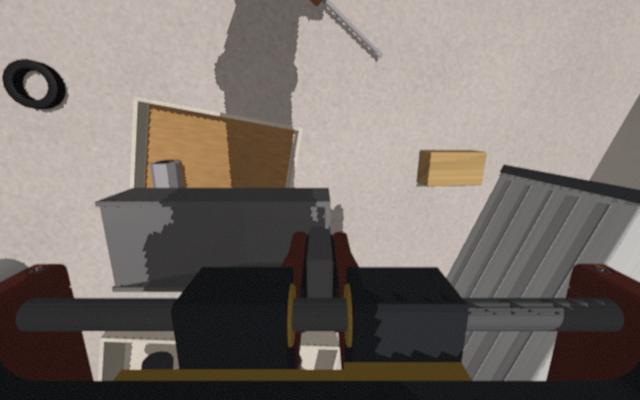

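drive_tool:
  targets:
    - {"dx":0,"dy":-2,"dz":0,"wx":-0.1,"wy":-0.04,"wz":0,"fingers":-1}
    - {"dx":0,"dy":-5,"dz":-1,"wx":-0.185,"wy":-0.07,"wz":0,"fingers":-1}
    - {"dx":0,"dy":-7,"dz":-2,"wx":-0.185,"wy":-0.07,"wz":0,"fingers":-1}

```text
time: 18.6
tcp_pos: [0.5181, 0.2235, 0.2179]
tool_rot: [-0.004, -0.203, 0.979, -0.001]
force: [0.6, 1.3, -1.1]
opening: 0.0119
```

```bash
python3 st.py; python3 rot.py -1.33 0 .6179 -.298 .15
```

```text
18.6 q [-0.689  0.271  0.21   1.794 -0.064  1.09   1.523] tcp [0.5181 0.2235 0.2179] y [-0.397  0.918  0.   ] z [-0.008 -0.003 -1.   ] F [ 0.6  1.3 -1.1] op 0.0119
w [-0.006 -0.008 -2.002] d cm [  9.98 -52.15  -6.79]
```

drive_tool:
  targets:
    - {"dx":0.7,"dy":-3.5,"dz":-0.3,"wx":0,"wy":0,"wz":-0.12,"fingers":-1}
    - {"dx":1.4,"dy":-7,"dz":-0.6,"wx":0,"wy":0,"wz":-0.25,"fingers":-1}
    - {"dx":2.1,"dy":-10.5,"dz":-1,"wx":0,"wy":0,"wz":-0.38,"fingers":-1}
    - {"dx":2.8,"dy":-14,"dz":-1.4,"wx":0,"wy":0,"wz":-0.51,"fingers":-1}
    - {"dx":3.5,"dy":-17.5,"dz":-1.8,"wx":0,"wy":0,"wz":-0.64,"fingers":-1}
    - {"dx":4.2,"dy":-21,"dz":-2.2,"wx":0,"wy":0,"wz":-0.77,"fingers":-1}
    - {"dx":4.9,"dy":-24.5,"dz":-2.6,"wx":0,"wy":0,"wz":-0.9,"fingers":-1}
    - {"dx":5.6,"dy":-28,"dz":-3,"wx":0,"wy":0,"wz":-1.03,"fingers":-1}

```text
time: 19.4
tcp_pos: [0.5744, -0.0602, 0.1879]
tool_rot: [-0.004, 0.311, 0.95, 0.002]
force: [0.3, 0.1, -0.6]
opening: 0.0118
```

```bash
python3 st.py; python3 rot.py -1.33 0 .6179 -.298 .15
```

```text
19.4 q [-0.402  0.346  0.513  1.815 -0.201  1.038  1.128] tcp [ 0.5744 -0.0602  0.1879] y [0.591 0.806 0.002] z [-0.006  0.006 -1.   ] F [ 0.3  0.1 -0.6] op 0.0118
w [-0.009 -0.002 -0.961] d cm [  4.35 -23.78  -3.79]
```

drive_tool:
  targets:
    - {"dx":0.6,"dy":-3.5,"dz":-0.3,"wx":0,"wy":0,"wz":-0.14,"fingers":-1}
    - {"dx":1.2,"dy":-7,"dz":-0.6,"wx":0,"wy":0,"wz":-0.28,"fingers":-1}
    - {"dx":1.9,"dy":-10.5,"dz":-1,"wx":0,"wy":0,"wz":-0.42,"fingers":-1}
    - {"dx":2.5,"dy":-14,"dz":-1.4,"wx":0,"wy":0,"wz":-0.56,"fingers":-1}
    - {"dx":3.2,"dy":-17.5,"dz":-1.8,"wx":0,"wy":0,"wz":-0.7,"fingers":-1}
    - {"dx":3.8,"dy":-20.5,"dz":-2.2,"wx":0,"wy":0,"wz":-0.83,"fingers":-1}
    - {"dx":4.2,"dy":-22.8,"dz":-2.6,"wx":-0.009,"wy":-0.002,"wz":-0.92,"fingers":-1}
    - {"dx":4.3,"dy":-23.7,"dz":-3,"wx":-0.009,"wy":-0.002,"wz":-0.96,"fingers":-1}

```text
time: 20.2
tcp_pos: [0.6163, -0.2982, 0.1576]
tool_rot: [0.0, 0.714, 0.7, -0.001]
force: [-0.4, -0.4, -1.2]
opening: 0.0118
```

drive_tool:
  targets:
    - {"dx":0,"dy":0,"dz":0,"wx":0,"wy":0,"wz":0,"fingers":-1}
    - {"dx":0,"dy":0,"dz":0,"wx":0,"wy":0,"wz":0,"fingers":-1}
    - {"dx":0,"dy":0,"dz":0,"wx":0,"wy":0,"wz":0,"fingers":-1}

```text
time: 20.5
tcp_pos: [0.6179, -0.2924, 0.1583]
tool_rot: [-0.0, 0.711, 0.703, 0.0]
force: [0.3, 0.2, -1.2]
opening: 0.0119
```

```bash
python3 st.py; python3 rot.py -1.33 0 .6179 -.298 .0063; python3 wr.py w12; python3 st.py
```

```text
20.5 q [-0.125  0.613  0.725  1.596 -0.442  1.104  0.702] tcp [ 0.6179 -0.2924  0.1583] y [ 1.   -0.01 -0.  ] z [-0.     0.001 -1.   ] F [ 0.3  0.2 -1.2] op 0.0119
w [-0.001 -0.    -0.013] d cm [  0.    -0.56 -15.2 ]
20.55 q [-0.125  0.613  0.726  1.596 -0.442  1.104  0.702] tcp [ 0.618  -0.2925  0.1584] y [ 1.    -0.011 -0.   ] z [-0.     0.001 -1.   ] F [ 0.6  0.5 -0.9] op 0.0118
```

View pics/w12.png

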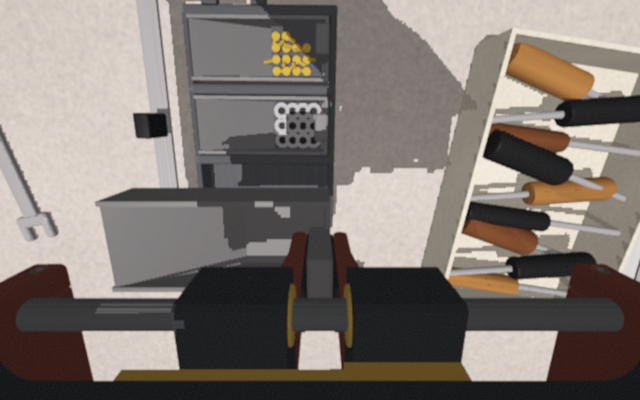

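```bash
python3 - <<'E'
from h import *
p=np.load("w12.npy",allow_pickle=True).item(); C=cloud(p)
for u in range(105,300,20):
    col=C[185:210,u]; i=[k for k in range(25) if col[k,2]>.12][:4]
    print(u,[(185+k,*np.round(col[k],4).tolist()) for k in i[:3]])
for u in (312,320,326): 
    print(u,[(v,*np.round(C[v,u],4).tolist()) for v in range(226,240,4)])
E
python3 rot.py -1.33 0 .6179 -.298 .0063
```

```text
105 [(192, 0.6184, -0.2213, 0.3573), (197, 0.4943, -0.2637, 0.1838), (198, 0.4959, -0.2637, 0.1861)]
125 [(190, 0.4955, -0.2635, 0.1665), (191, 0.4971, -0.2636, 0.1693), (192, 0.4981, -0.2638, 0.171)]
145 [(187, 0.5034, -0.2636, 0.1578), (188, 0.5045, -0.2638, 0.1599), (189, 0.5064, -0.2637, 0.1635)]
165 [(187, 0.5162, -0.2639, 0.1572), (188, 0.5174, -0.264, 0.1597), (189, 0.5184, -0.2642, 0.1619)]
185 [(187, 0.5297, -0.2638, 0.158), (188, 0.5308, -0.264, 0.1605), (189, 0.5316, -0.2642, 0.1627)]
205 [(187, 0.5422, -0.2644, 0.1561), (188, 0.5435, -0.2642, 0.16), (189, 0.5445, -0.2643, 0.1627)]
225 [(187, 0.5554, -0.2646, 0.156), (188, 0.5564, -0.2645, 0.1594), (189, 0.5575, -0.2643, 0.1632)]
245 [(187, 0.569, -0.2644, 0.1573), (188, 0.5696, -0.2645, 0.1602), (189, 0.5701, -0.2647, 0.1623)]
265 [(187, 0.5824, -0.2643, 0.1586), (188, 0.5828, -0.2644, 0.161), (189, 0.583, -0.2648, 0.1625)]
285 [(187, 0.5954, -0.2647, 0.1576), (188, 0.5957, -0.2646, 0.161), (189, 0.596, -0.2646, 0.1638)]
312 [(226, 0.6135, -0.2813, 0.1879), (230, 0.6137, -0.2812, 0.195), (234, 0.6139, -0.2809, 0.2018), (238, 0.614, -0.2811, 0.2071)]
320 [(226, 0.6182, -0.2811, 0.1886), (230, 0.6181, -0.2812, 0.1948), (234, 0.6181, -0.281, 0.2017), (238, 0.6181, -0.2812, 0.207)]
326 [(226, 0.6215, -0.2798, 0.1924), (230, 0.6215, -0.2808, 0.1961), (234, 0.6214, -0.2813, 0.201), (238, 0.6212, -0.2813, 0.2067)]
w [-0.001 -0.    -0.013] d cm [-1.000e-02 -5.500e-01 -1.521e+01]
```

drive_tool:
  targets:
    - {"dx":0,"dy":-0.5,"dz":-3,"wx":0,"wy":0,"wz":-0.013,"fingers":-1}
    - {"dx":0,"dy":-0.55,"dz":-6,"wx":0,"wy":0,"wz":-0.013,"fingers":-1}
    - {"dx":0,"dy":-0.55,"dz":-9,"wx":0,"wy":0,"wz":-0.013,"fingers":-1}
    - {"dx":0,"dy":-0.55,"dz":-10.5,"wx":0,"wy":0,"wz":-0.013,"fingers":-1}
    - {"dx":0,"dy":-0.55,"dz":-10.5,"wx":0,"wy":0,"wz":-0.013,"fingers":-1}
    - {"dx":0,"dy":-0.55,"dz":-10.5,"wx":0,"wy":0,"wz":-0.013,"fingers":-1}
    - {"dx":0,"dy":-0.55,"dz":-10.5,"wx":0,"wy":0,"wz":-0.013,"fingers":-1}

```text
time: 21.25
tcp_pos: [0.6187, -0.3001, 0.0551]
tool_rot: [0.001, 0.716, 0.698, 0.0]
force: [-0.1, 0.4, -0.3]
opening: 0.0117
```

```bash
python3 st.py; python3 rot.py -1.33 0 .6179 -.298 .0063
```

```text
21.25 q [-0.072  0.725  0.657  1.662 -0.526  0.936  0.757] tcp [ 0.6187 -0.3001  0.0551] y [ 1.    -0.026  0.002] z [ 0.002 -0.002 -1.   ] F [-0.1  0.4 -0.3] op 0.0117
w [0.002 0.002 0.002] d cm [-0.08  0.21 -4.88]
```

drive_tool:
  targets:
    - {"dx":-0.05,"dy":0.15,"dz":-0.5,"wx":0.002,"wy":0.002,"wz":0.002,"fingers":-1}
    - {"dx":-0.05,"dy":0.15,"dz":-0.5,"wx":0.002,"wy":0.002,"wz":0.002,"fingers":-1}
    - {"dx":-0.05,"dy":0.15,"dz":-0.5,"wx":0.002,"wy":0.002,"wz":0.002,"fingers":-1}
    - {"dx":-0.05,"dy":0.15,"dz":-0.5,"wx":0.002,"wy":0.002,"wz":0.002,"fingers":-1}

```text
time: 21.65
tcp_pos: [0.6172, -0.298, 0.0484]
tool_rot: [-0.001, 0.716, 0.699, -0.0]
force: [-0.6, 0.7, -1.2]
opening: 0.0116
```

```bash
python3 st.py; python3 rot.py -1.33 0 .6179 -.298 .0063
```

```text
21.65 q [-0.07   0.732  0.651  1.666 -0.53   0.93   0.76 ] tcp [ 0.6172 -0.298   0.0484] y [ 1.    -0.024 -0.003] z [-0.003  0.001 -1.   ] F [-0.6  0.7 -1.2] op 0.0116
w [-0.001 -0.003  0.001] d cm [ 0.07  0.   -4.21]
```

Aligned to within 1 mm. Lowering slowly into the cell (bin underside now ~45 mm above the table, frame top at 30).

drive_tool:
  targets:
    - {"dx":0.05,"dy":0,"dz":-0.6,"wx":0,"wy":-0.002,"wz":0,"fingers":-1}
    - {"dx":0.05,"dy":0,"dz":-1.2,"wx":0,"wy":-0.002,"wz":0,"fingers":-1}
    - {"dx":0.05,"dy":0,"dz":-1.8,"wx":0,"wy":-0.002,"wz":0,"fingers":-1}
    - {"dx":0.05,"dy":0,"dz":-2.4,"wx":0,"wy":-0.002,"wz":0,"fingers":-1}
    - {"dx":0.05,"dy":0,"dz":-2.4,"wx":0,"wy":-0.002,"wz":0,"fingers":-1}

```text
time: 22.15
tcp_pos: [0.6168, -0.2975, 0.0228]
tool_rot: [-0.002, 0.716, 0.699, -0.0]
force: [0.4, 0.3, -0.8]
opening: 0.012
```

```bash
python3 st.py; python3 rot.py -1.33 0 .6179 -.298 .0063
```

```text
22.15 q [-0.057  0.761  0.63   1.678 -0.551  0.891  0.775] tcp [ 0.6168 -0.2975  0.0228] y [ 1.    -0.024 -0.003] z [-0.003  0.002 -1.   ] F [ 0.4  0.3 -0.8] op 0.012
w [-0.002 -0.003  0.001] d cm [ 0.11 -0.05 -1.65]
```

Inside the frame (underside ~19.5 mm) with no contact force. Continuing down to home.

drive_tool:
  targets:
    - {"dx":0.05,"dy":0,"dz":-0.5,"wx":0,"wy":-0.002,"wz":0,"fingers":-1}
    - {"dx":0.1,"dy":0,"dz":-1,"wx":0,"wy":-0.002,"wz":0,"fingers":-1}
    - {"dx":0.1,"dy":0,"dz":-1.4,"wx":0,"wy":-0.002,"wz":0,"fingers":-1}
    - {"dx":0.1,"dy":0,"dz":-1.6,"wx":0,"wy":-0.002,"wz":0,"fingers":-1}
    - {"dx":0.1,"dy":0,"dz":-1.6,"wx":0,"wy":-0.002,"wz":0,"fingers":-1}

```text
time: 22.65
tcp_pos: [0.6183, -0.2979, 0.0077]
tool_rot: [-0.0, 0.716, 0.699, 0.001]
force: [0.2, -0.6, -0.9]
opening: 0.012
```

```bash
python3 st.py; python3 rot.py -1.33 0 .6179 -.298 .0063
```

```text
22.65 q [-0.048  0.779  0.616  1.682 -0.565  0.866  0.785] tcp [ 0.6183 -0.2979  0.0077] y [ 1.    -0.024  0.001] z [ 0.001  0.002 -1.   ] F [ 0.2 -0.6 -0.9] op 0.012
w [-0.002  0.001  0.001] d cm [-0.04 -0.01 -0.14]
```

drive_tool:
  targets:
    - {"dx":0,"dy":0,"dz":-0.15,"wx":0,"wy":0,"wz":0,"fingers":-1}
    - {"dx":0,"dy":0,"dz":-0.2,"wx":0,"wy":0,"wz":0,"fingers":-1}
    - {"dx":0,"dy":0,"dz":-0.2,"wx":0,"wy":0,"wz":0,"fingers":-1}

```text
time: 22.95
tcp_pos: [0.6187, -0.2981, 0.0065]
tool_rot: [0.0, 0.716, 0.699, 0.001]
force: [-0.0, -0.5, 0.7]
opening: 0.0113
```

```bash
python3 st.py
```

```text
22.95 q [-0.047  0.78   0.615  1.683 -0.566  0.863  0.786] tcp [ 0.6187 -0.2981  0.0065] y [ 1.    -0.024  0.002] z [ 0.002  0.001 -1.   ] F [-0.  -0.5  0.7] op 0.0113
```

drive_tool:
  targets:
    - {"dx":0,"dy":0,"dz":0.1,"wx":0,"wy":0,"wz":0,"fingers":-0.2}
    - {"dx":0,"dy":0,"dz":0.1,"wx":0,"wy":0,"wz":0,"fingers":-0.2}
    - {"dx":0,"dy":0,"dz":0.1,"wx":0,"wy":0,"wz":0,"fingers":-0.2}
    - {"dx":0,"dy":0,"dz":0.1,"wx":0,"wy":0,"wz":0,"fingers":-0.2}
    - {"dx":0,"dy":0,"dz":3,"wx":0,"wy":0,"wz":0,"fingers":-0.2}
    - {"dx":0,"dy":0,"dz":6,"wx":0,"wy":0,"wz":0,"fingers":-0.2}
    - {"dx":0,"dy":0,"dz":10,"wx":0,"wy":0,"wz":0,"fingers":-0.2}
    - {"dx":0,"dy":0,"dz":14,"wx":0,"wy":0,"wz":0,"fingers":-0.2}

```text
time: 23.75
tcp_pos: [0.6181, -0.2978, 0.1472]
tool_rot: [-0.001, 0.716, 0.699, 0.001]
force: [-0.5, -0.5, 0.9]
opening: 0.035
```

drive_tool:
  targets:
    - {"dx":0,"dy":3,"dz":4,"wx":0,"wy":0,"wz":0,"fingers":0}
    - {"dx":-5,"dy":6,"dz":8,"wx":0,"wy":0,"wz":0,"fingers":0}
    - {"dx":-9,"dy":10,"dz":10,"wx":0,"wy":0,"wz":0,"fingers":0}
    - {"dx":-12,"dy":14,"dz":10,"wx":0,"wy":0,"wz":0,"fingers":0}
    - {"dx":-15,"dy":18,"dz":10,"wx":0,"wy":0,"wz":0,"fingers":0}
    - {"dx":-15,"dy":22,"dz":10,"wx":0,"wy":0,"wz":0,"fingers":0}
    - {"dx":-15,"dy":26,"dz":10,"wx":0,"wy":0,"wz":0,"fingers":0}
    - {"dx":-15,"dy":26,"dz":10,"wx":0,"wy":0,"wz":0,"fingers":0}

```text
time: 24.55
tcp_pos: [0.4679, -0.0313, 0.2462]
tool_rot: [-0.001, 0.712, 0.702, 0.002]
force: [0.1, 0.2, -1.2]
opening: 0.0439
```

```bash
python3 st.py
python3 - <<'E'
from h import *
for n in ["side","top"]:
    p=r.capture(n); cv2.imwrite(f"pics/{n}13.png",p["color"][...,::-1])
    C=cloud(p); x,y,z=np.moveaxis(C,-1,0); p0=np.load(f"{n}0.npy",allow_pickle=True).item(); C0=cloud(p0)
    for k,cx,cy in [("knob",.465,-.225),("tabL",.617,-.298),("tabM",.619,-.228),("tabR",.6205,-.158)]:
        for c in (C0,C):
            x,y,z=np.moveaxis(c,-1,0); q=c[(z>.068)&(z<.09)&(abs(x-cx)<.02)&(abs(y-cy)<.03)]
            if len(q): print(n,k,len(q),np.round(q.mean(0),4),np.round(q[:,2].max(),4))
    for t in ["hexbin_center","screwbin_center","washerbin_center","nut_a_center","oil_can","tape_roll","wood_block","wrench","driver"]:
        for d in r.pinpoint(p,t)[:2]: print(n,t,round(d["p"],2),np.round(w(p,d["position"]),3))
E
```

```text
24.55 q [-0.81   0.061  0.799  1.994 -0.054  1.105 -0.002] tcp [ 0.4679 -0.0313  0.2462] y [ 1.    -0.014  0.001] z [ 0.001  0.005 -1.   ] F [ 0.1  0.2 -1.2] op 0.0439
side knob 66 [ 0.462  -0.2285  0.0789] 0.0841
side tabL 64 [ 0.6148 -0.301   0.077 ] 0.0816
side tabL 65 [ 0.6155 -0.3015  0.0766] 0.0811
side tabM 59 [ 0.6166 -0.2318  0.0766] 0.0818
side tabM 58 [ 0.6165 -0.2313  0.0768] 0.0822
side tabR 55 [ 0.6177 -0.1617  0.0766] 0.0827
side tabR 53 [ 0.6179 -0.1614  0.0766] 0.0833
side hexbin_center 0.65 [0.572 0.156 0.039]
side hexbin_center 0.63 [ 0.559 -0.298  0.02 ]
side screwbin_center 0.65 [ 0.563 -0.158  0.02 ]
side washerbin_center 0.71 [ 0.558 -0.228  0.02 ]
side nut_a_center 0.68 [0.574 0.158 0.04 ]
side oil_can 0.66 [ 0.778  0.01  -0.001]
side tape_roll 0.77 [ 0.527 -0.004  0.   ]
side tape_roll 0.72 [ 0.555  0.211 -0.002]
side wood_block 0.84 [ 0.418  0.517 -0.006]
side wood_block 0.45 [ 0.3    0.253 -0.004]
side wrench 0.61 [ 0.418  0.515 -0.004]
side driver 0.61 [ 0.299  0.254 -0.004]
top tabL 49 [ 0.617  -0.2966  0.0771] 0.0819
top tabL 49 [ 0.617  -0.2971  0.0772] 0.0816
top tabM 48 [ 0.6186 -0.2265  0.0774] 0.0815
top tabR 48 [ 0.6204 -0.1577  0.077 ] 0.0825
top hexbin_center 0.72 [ 0.556 -0.297  0.024]
top washerbin_center 0.3 [0.531 0.002 0.003]
top nut_a_center 0.55 [0.578 0.158 0.042]
top nut_a_center 0.3 [ 0.618 -0.296  0.058]
top oil_can 0.72 [0.777 0.014 0.   ]
top tape_roll 0.4 [ 0.533 -0.002  0.001]
top wood_block 0.69 [0.418 0.524 0.003]
top wood_block 0.62 [ 0.559 -0.296  0.024]
top wrench 0.74 [ 0.259 -0.27   0.002]
top driver 0.83 [0.308 0.259 0.001]
top driver 0.38 [ 0.531 -0.002  0.003]
```

View pics/side13.png

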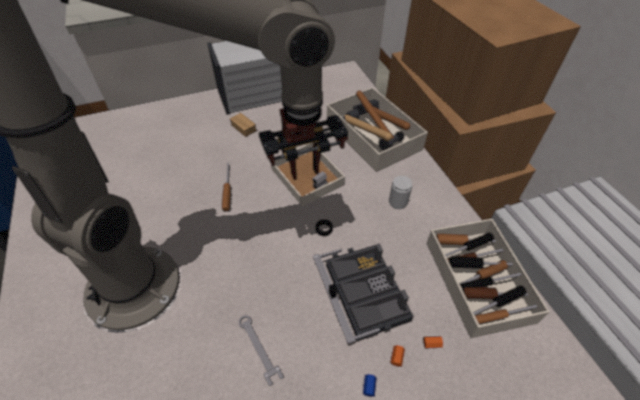

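View pics/top13.png

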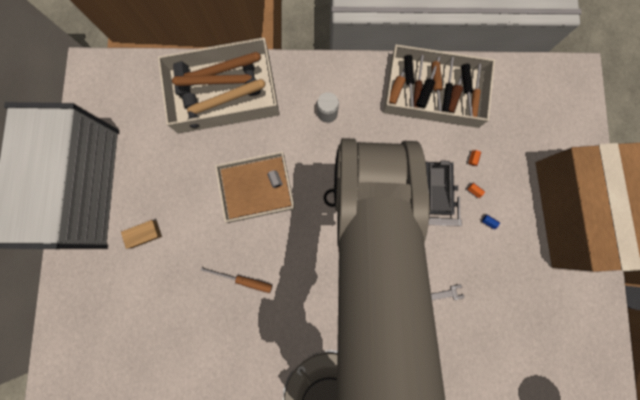

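```bash
python3 -c "
from plant import r
print(r.close_job())"
```

```text
the job is handed in; nothing more can be done
None
```

The bar is open, both nuts are in the cardboard tray, and the emptied bin is back home in its own cell. I handed the job in at about 25 s; no verdict was reported.

**What I did:** I pulled the bar to its end stop and lifted the hex-nut bin straight up by its tab. I carried it to the tray, turned about 115°, and tipped it about 54°. Then I set it back in its cell, released it and moved the arm clear.

**Last checks:**
- **Bar:** it is about 33 mm further open than at the start.
- **Hex-nut bin:** its tab is within 1 mm of where it started, and its height is unchanged.
- **Other bins:** the tabs of the washer and screw bins are within 1 mm of where they started.
- **Bystanders:** their positions match the start to within the networks' few millimetres. The side camera's wrench report in the last picture was a false hit; the top camera had it in place.
- **Nuts:** both are in the tray, but one lies on top of the other. The upper nut's centre is at about 40 mm, under the 55 mm limit, and it did not move in the last 6 s. I saw the two nuts apart in the tray just after tipping; afterwards only part of the lower one showed.

**What disagreed:** the fingertips measured 38 mm above the reported TCP, not at it. My first pull on the knob therefore closed above it and moved nothing. I used the measured offset from then on.

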